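# Gauge the inside depth of an ointment jar

### The arm

A 6-joint arm with a two-finger parallel gripper is mounted at the origin on the work surface. World frame = base frame: x ahead of the robot, y to its left, z up, the work surface at z = 0. Lengths are in m, angles in degrees, forces in N, time in s.
With the tool pointing down it reaches from about 0.325 to 0.775 m from the base axis. Payload 5.5 kg.
Tool frame: the origin (TCP) lies midway between the tips of the shut fingers; the grasp point (between the pads) lies 19 mm behind it; z points along the fingers, x is the direction in which the jaws open and shut, and the axes are right-handed (so a half turn about z gives the same grasp; the last joint's range is limited). The gripper opens to 85 mm and grips with 20 to 120 N. Pads are 22 mm wide; open, the fingers measure 114 mm over their backs; the gripper's body (76 mm by 85 mm) begins 54 mm behind the grasp point. The pads swing forward as they close: fully open they stand 13 mm farther back than shut.
Start: joints at [-78.134, 5.22, 70.514, -0, 104.267, -3.249], TCP at [0.156, -0.579, 0.21] pointing down, gripper open.
Joint ranges: [-164.24, 164.24], [-49.07, 125.15], [9.68, 141.18], [-86.29, 266.29], [3.28, 154.24], [-151.56, 151.56]. Speed limits (degrees/s): [147.25, 147.25, 172.46, 180, 180, 180].

### API

Orientations are given as a 3x3 rotation matrix whose columns are the frame's x, y, z axes.
In Python, from plant import observe, read_camera, camera_model, job_done, trace, landmark_of gives the robot as it stands.
- The arm moves only by the tool step_arm, never from a script. Its argument "plan" is a list of rows, each a list of 3 entries, a list of its own where there are three numbers: the finger opening in cm, from 0 to 8.54, then the shift along the tool's x, y, z in cm, then the turn about the tool's z in degrees. In form: [[grip, [x, y, z], spin], ...]. A call has 1 to 12 rows; each row is the pose to reach, as a shift and turn from the pose commanded when the call began, along the tool's axes at that moment; what a row does not reach only later rows make up. A row lasts 1/10 s, in which the tool goes at most 50 mm and 8.59 degrees, less where a joint would pass 70% of its speed; a pose out of reach is approached as far as the arm can. A call with a gripper value outside its range is refused whole. The fingers move at their own pace and stop on an object; the grip force is fixed at half the most. Time passes only in rows, so rows that repeat a pose let the fingers close. It gives the time, the measured TCP pose, the force and the opening at its end, in the units of the state.
- observe(): the state, without advancing time (a new reading comes with each control period).
- read_camera(name): name is "scene" or "side" or "wrist"; returns the picture (420x560x3 uint8, blue, green, red); there is no depth.
- camera_model(name): a dict with "fx", "fy", "cx", "cy" (pixels), "extrinsics" (4x4, takes a point from world to camera coordinates). Camera axes: x right, y down, z forward; pixel columns grow to the right and rows downward; lengths in m; the calibration is good to about 2 mm. A picture is of the moment at which its call begins: read the wrist's pose just before it. camera_model takes no time and is no camera call; for the wrist camera it gives the pose at the moment of the call.
- job_done(): hands the job in, once; it reports no verdict.
Trained networks look in the newest picture that a camera, given by its name, has taken for a name from the list of things; names that differ only in an ending like _2 or _b are one class to them, and where a whole thing is asked for, a point or a joint stands for the part that bears it (a point fixed in the world has none). Each returns a list of dicts, best first, with "conf" (0 to 1); they miss things now and then, are a little off and sometimes report something else, mostly with a low value. They report only what shows in the picture. A call takes as long as a camera call. They do not tell look-alikes from the thing itself.
- trace(camera, label): "region" (420x560 bool, what is visible of it) and "bbox" ([left, top, width, height] in pixels, round what is visible of it).
- landmark_of(camera, label): "at" ([row, column] in pixels: a listed point, or the origin of a listed thing).
The state is a dict: "time": time; "qpos": joint angles; "joint_velocities": joint speeds; "joint_torque": joint torques, N m; "tool_pos": TCP position; "tool_rot": TCP orientation; "contact_force": force on the tool from outside, world axes, zero at the start; "wrist_torque": the same for the moment, N m; "opening": opening from 0.0 (shut) to 1.0 (fully open).
Only numpy, scipy, OpenCV 4.12 (cv2) and the standard library are available. Lean on these libraries where they do the work, as an engineer would, in place of code of your own. Each camera call takes 0.05 s, during which the arm holds its last target.

### The job

Gauge the inside depth of the open ointment jar, whose raised floor is at an unknown height. Take the depth gauge from its rest and set it across the middle of the jar's mouth with its rod still up, lower the rod gently until it touches the jar's floor, and only then press the lock lever down flat so that the reading stays. Leave the gauge standing level on the jar, with the rod on the floor and the lever locked, and do not disturb the other things on the counter.

Things in the scene. Friction and masses are not known exactly. Their poses are not given: they have to be found in the camera images.
- jar_rim (a point): Centre of the open mouth of the white plastic ointment jar, level with the rim's top; z up. Jar: round, 100 mm outside diameter (106 mm collar 25 to 30 mm below the rim), 80 mm tall, 84 mm inside diameter, 0.35 to 0.65 kg, loose, on the counter. Its flat firm floor lies at an unknown depth, 31 to 60 mm below the rim.
- rest_top (a point): Centre of the top plane of the gauge's grey plastic rest, 42 mm above the counter: a 150 x 70 mm foot with two pads 50 mm either side of the centre along its x axis. It is fixed.
- gauge_foot (a point): Centre of the flat underside of the depth gauge's steel bridge: 130 mm long (x), 28 wide (y), 12 thick; z up. In its middle a 22 x 15 mm guide, top 32 mm above the underside, guides the rod; lock lever on its +x side. Loose, 0.3 to 0.5 kg, balanced about the rod within 3 mm. Starts on the rest, x along the rest's x.
- probe_knob (a point): Centre of the black knob on top of the gauge's upright rod, the place to hold: 24 mm (gauge x) by 20 mm (gauge y) and 26 mm high. With the rod fully up it is 111 mm above the bridge's underside. The gauge can be lifted by it: the rod then may slide up to its upper stop first.
- probe_tip (a point): Lower end of the 7 mm round steel rod, 109 mm below the knob's centre, on the gauge's z axis. The end is a 5 mm sprung tip that gives way up to 2 mm into the rod (0.4 N rising to 1.2 N), then is firm: press it in, so that it stays in touch when the knob is let go.
- lever_tip (a point): Top of the black pad at the lock lever's end, where to press down. The lever's pivot is 15.5 mm along the gauge's +x, 30 mm above the underside; the lever points to +x and slopes up 0.70 rad when open. Pushed down it lies flat, this point then 33 mm above the underside and 55 mm along +x.
- probe (a joint): How far the rod is lowered, m: 0 fully up (tip 2 mm above the bridge's underside), grows downward to 0.064. It slides against about 3 N of friction and stays where it is left.
- lock (a joint): Angle of the lock lever, rad: 0 open (sloping up), 0.70 flat and locked. Needs about 2 N pressed at its tip; stays where it is left.
- jar_lid: The jar's white screw lid, 108 mm diameter, 18 mm high, lying on the counter; bystander, origin under its centre.
- pill_bottle: White pill bottle, 60 mm diameter, 105 mm high; bystander, origin under its centre.
- carton: Paper medicine carton with a band, 45 x 85 x 60 mm high; bystander, origin under its centre.
- stapler: Black stapler, 130 x 34 x 45 mm high; bystander, origin under its centre.
Things that resemble listed ones, but are neither listed nor needed, are in the scene too. Leave any blue, pink or purple look-alike of the part that bears jar_rim alone.

How it is judged (in metres and radians):
On the way, in this order (a step that is already met when the one before it is completed fails the run):
1. the gauge's bridge sits level across the middle of the jar's rim, rod still clear of the floor, lever open (z of gauge_foot in the frame of jar_rim between -0.003 and 0.003 m and horizontal distance between gauge_foot and jar_rim below 0.022 m and angle between each of gauge_foot, jar_rim's own z axis and vertical below 0.07 rad and value of joint lock below 0.2 rad and contact force between probe and jar below 0.05 N), for 0.1 s.
2. the rod has been lowered until it touches the jar's floor, lever still open, bridge still on the rim (z of gauge_foot in the frame of jar_rim between -0.003 and 0.003 m and horizontal distance between gauge_foot and jar_rim below 0.022 m and angle between each of gauge_foot, jar_rim's own z axis and vertical below 0.07 rad and contact force between probe and jar above 0.2 N and value of joint lock below 0.3 rad and value of joint probe above 0.025 m), for 0.2 s.
At the end, for the whole second after the job is handed in: The gauge stands at rest on the jar's rim: underside within 3 mm of the rim's height, its centre within 22 mm of the mouth's centre, gauge and jar tilted less than 0.07 rad; the rod is lowered more than 25 mm and presses on the jar's floor with more than 0.2 N; the lock lever is past 0.6 rad (z of gauge_foot in the frame of jar_rim between -0.003 and 0.003 m and horizontal distance between gauge_foot and jar_rim below 0.022 m and angle between each of gauge_foot, jar_rim's own z axis and vertical below 0.07 rad and contact force between probe and jar above 0.2 N and value of joint probe above 0.025 m and value of joint lock above 0.6 rad and linear speed of gauge below 0.01 m/s); the robot touches nothing.
It fails at once if the rod is pressed on the jar's floor with more than 22 N (contact force between probe and jar above 22 N).
It fails at once if the jar is pressed or struck by the gauge with more than 32 N (contact force between gauge and jar above 32 N).
It fails at once if the jar lid, pill bottle, carton or stapler is moved more than 20 mm (distance of any of jar_lid, pill_bottle, carton, stapler from where it was at the start of the episode above 0.02 m).
It also fails if it takes over 51 s, if anything falls off the work surface, if the arm or the gripper's body presses on something with over 40 N, if the wrist force passes 120 N, or if a joint passes its speed limit or range.

## Working session

There is one attempt and no reset: what is moved stays moved. The work goes in short steps, Python scripts to look and compute and a tool call to move; the robot and the scene stay as the last step left them, time stands still between calls to the robot, and variables do not carry over. Pictures are saved under pics/ and viewed, and the job is handed in when it is done.

Besides the shell and the picture viewer there is one more tool, called after "Emit:" as name([rows], argument=value, ...), one row to a line, values as JSON. step_arm: Moves the arm, as the interface text tells. Its arguments: {"type":"object","properties":{"plan":{"type":"array"}},"required":["plan"]}

```bash
mkdir -p pics; ls
python3 - <<'E'
from plant import *
import cv2,numpy as np
s=observe(); print({k:np.round(v,4).tolist() for k,v in s.items()})
for c in ["scene","side","wrist"]:
    im=read_camera(c); cv2.imwrite(f"pics/{c}0.png",im)
    m=camera_model(c); print(c,m["fx"],m["fy"],m["cx"],m["cy"]); print(np.round(m["extrinsics"],4).tolist())
    for l in ["jar_rim","rest_top","gauge_foot","probe_knob","lever_tip","probe_tip"]:
        print(l,[(np.round(d["at"],1).tolist(),round(d["conf"],2)) for d in landmark_of(c,l)[:4]])
print(observe()["time"])
E
```

```text
pics
{'time': 0.0, 'qpos': [-78.1343, 5.2644, 70.5829, -0.0008, 104.2657, -3.2482], 'joint_velocities': [0.0033, 0.0731, -0.1075, 0.1291, 0.0427, 0.1102], 'joint_torque': [-0.0007, -45.8737, -41.8024, -0.0002, 0.0117, -0.0], 'tool_pos': [0.1564, -0.5789, 0.2091], 'tool_rot': [[0.2607, -0.9654, -0.0004], [-0.9654, -0.2607, 0.0019], [-0.002, -0.0001, -1.0]], 'contact_force': [-0.5003, 0.7578, -0.1029], 'wrist_torque': [-0.0191, 0.0032, 0.003], 'opening': 0.9982}
scene 442.548934854473 442.548934854473 278.37603170671974 213.15401999546955
[[0.5736, 0.8191, -0.0034, -0.4022], [0.6485, -0.4567, -0.609, -0.2615], [-0.5004, 0.3472, -0.7931, 1.328], [0.0, 0.0, 0.0, 1.0]]
jar_rim [([153.0, 263.8], 0.97), ([181.8, 221.6], 0.84), ([190.4, 303.5], 0.77), ([136.4, 316.9], 0.76)]
rest_top [([261.0, 199.5], 0.8)]
gauge_foot [([265.9, 197.0], 0.7)]
probe_knob [([242.9, 193.4], 0.74)]
lever_tip [([270.5, 197.6], 0.5)]
probe_tip []
side 451.45683205043446 451.45683205043446 281.5950836199195 220.43194198947805
[[0.9914, -0.1284, -0.0238, -0.546], [-0.094, -0.5751, -0.8126, 0.2212], [0.0907, 0.8079, -0.5823, 0.957], [0.0, 0.0, 0.0, 1.0]]
jar_rim [([226.3, 198.2], 0.92), ([189.7, 208.2], 0.87), ([216.7, 263.7], 0.84), ([265.8, 209.6], 0.76)]
rest_top [([319.8, 281.4], 0.89)]
gauge_foot [([319.3, 286.9], 0.6)]
probe_knob [([281.6, 288.1], 0.85)]
lever_tip [([302.6, 306.6], 0.49)]
probe_tip [([315.4, 285.7], 0.33)]
wrist 323.83236861582685 323.83236861582685 281.43832958216257 210.92642448646146
[[0.2594, -0.9658, 0.0, -0.5999], [-0.9329, -0.2505, 0.2587, -0.0328], [-0.2498, -0.0671, -0.966, 0.3775], [0.0, 0.0, 0.0, 1.0]]
jar_rim []
rest_top []
gauge_foot []
probe_knob []
lever_tip []
probe_tip []
1.05
```

View pics/scene0.png

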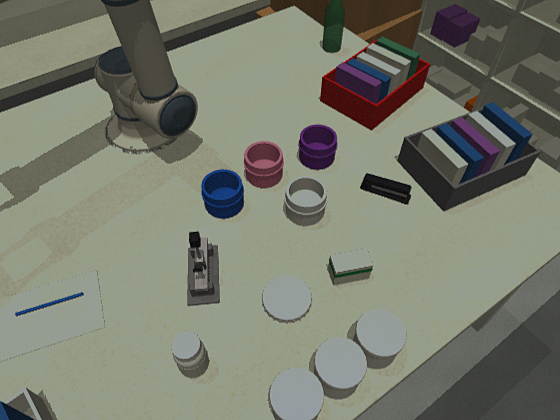

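View pics/side0.png

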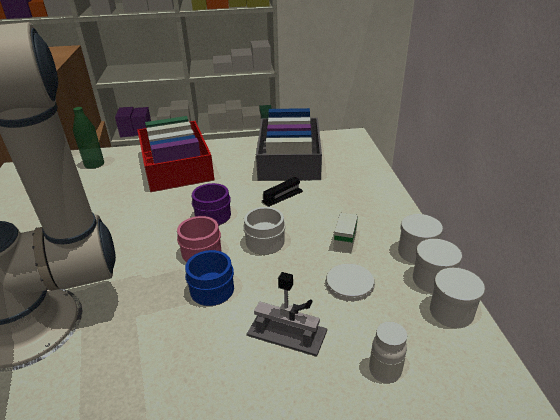

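```bash
cat > h.py <<'E'
import numpy as np,cv2
from plant import *
def P(c):
    m=camera_model(c);K=np.array([[m["fx"],0,m["cx"]],[0,m["fy"],m["cy"]],[0,0,1]]);return K@np.array(m["extrinsics"])[:3]
def tri(pts): # list of (cam P,(row,col))
    A=[]
    for p,(r,c) in pts: A+=[c*p[2]-p[0],r*p[2]-p[1]]
    A=np.array(A);A/=np.linalg.norm(A[:,:3],axis=1)[:,None]
    return np.linalg.lstsq(A[:,:3],-A[:,3],rcond=None)[0]
def atz(p,rc,z):
    r,c=rc;A=np.array([c*p[2]-p[0],r*p[2]-p[1]]);return np.linalg.solve(A[:,:2],-A[:,3]-A[:,2]*z)
def proj(p,X):
    v=p@np.append(X,1);return v[1]/v[2],v[0]/v[2]
E
python3 - <<'E'
from h import *
S,D=P("scene"),P("side")
d={"jar":((190.4,303.5),(216.7,263.7),.08),"rest":((261,199.5),(319.8,281.4),.042),"foot":((265.9,197),(319.3,286.9),.042),"knob":((242.9,193.4),(281.6,288.1),.153),"lever":((270.5,197.6),(302.6,306.6),None)}
for k,(a,b,z) in d.items():
    print(k,tri([(S,a),(D,b)]).round(4), atz(S,a,z).round(4) if z else '',atz(D,b,z).round(4) if z else '')
a=cv2.imread("pics/scene0.png")[140:320,140:340];b=cv2.imread("pics/side0.png")[190:370,200:400]
cv2.imwrite("pics/crop0.png",np.hstack([cv2.resize(a,None,fx=2,fy=2,interpolation=2),cv2.resize(b,None,fx=2,fy=2,interpolation=2)]))
E
```

```text
jar [0.5336 0.1912 0.0859] [0.5303 0.1939] [0.5338 0.2004]
rest [ 0.5369 -0.1012  0.0392] [ 0.5371 -0.1005] [ 0.5377 -0.1056]
foot [ 0.5483 -0.1119  0.0481] [ 0.545  -0.1112] [ 0.5486 -0.1059]
knob [ 0.5534 -0.1069  0.1429] [ 0.5616 -0.1097] [ 0.5514 -0.1159]
lever [ 0.5868 -0.1228  0.0975]
```

View pics/crop0.png

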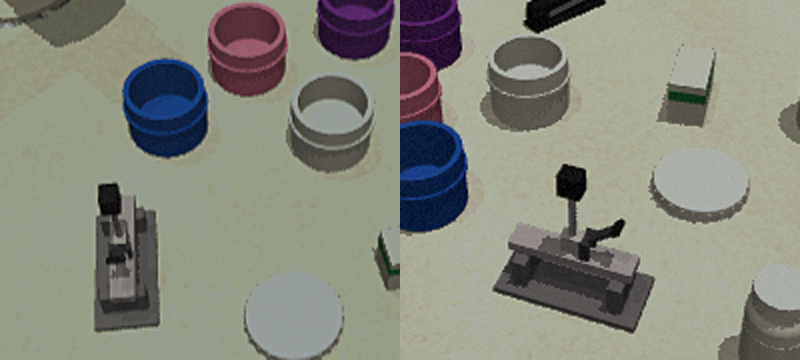

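Emit:
step_arm([
  [8.5, [-9, -12, -8], 10],
  [8.5, [-36, -50, -9], 25],
  [8.5, [-36, -50, -9], 25],
  [8.5, [-36, -50, -9], 25],
  [8.5, [-36, -50, -9], 25],
  [8.5, [-36, -50, -9], 25],
  [8.5, [-36, -50, -9], 25],
  [8.5, [-36, -50, -9], 25],
  [8.5, [-36, -50, -9], 25],
  [8.5, [-36, -50, -9], 25],
  [8.5, [-36, -50, -9], 25],
  [8.5, [-36, -50, -9], 25],
])

```text
time: 2.25
tool_pos: [0.5295, -0.12, 0.2977]
tool_rot: [[-0.172, -0.985, 0.001], [-0.985, 0.172, -0.0], [0.0, -0.001, -1.0]]
contact_force: [0.4, -0.7, -0.0]
opening: 0.998
```

Run:
```python
from h import *
im=read_camera("wrist");p=P("wrist");cv2.imwrite("pics/w1.png",im);np.save("w1P.npy",p)
m=camera_model("wrist")["extrinsics"];m=np.array(m);print("cam",-m[:3,:3].T@m[:3,3])
for l in ["gauge_foot","probe_knob","lever_tip","rest_top"]:
    for d in landmark_of("wrist",l)[:2]: print(l,np.round(d["at"],1),d["conf"])
```

```text
cam [ 0.59684709 -0.12544869  0.4603398 ]
gauge_foot [167. 265.] 0.94
probe_knob [181.4 261.8] 0.98
probe_knob [54.5 35.9] 0.24
lever_tip [128.2 277.6] 0.61
rest_top [162.3 265.7] 0.84
```

View pics/w1.png

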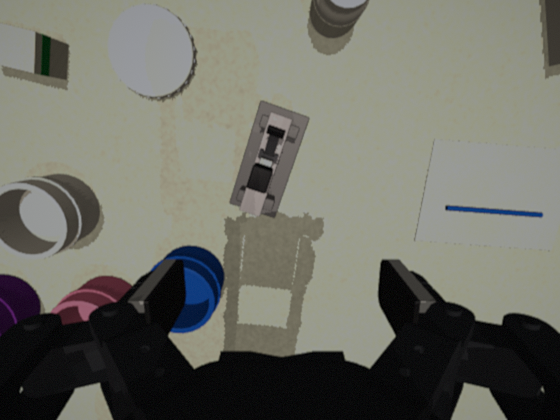

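Run:
```python
from h import *
p=np.load("w1P.npy");S,D=P("scene"),P("side")
print("knob",atz(p,(181.4,261.8),.153),"foot",atz(p,(167,265),.042),"rest",atz(p,(162.3,265.7),.042))
a=atz(p,(201,231),.006);b=atz(p,(101,262),.006);print("rest edge",b-a,np.degrees(np.arctan2(*(b-a)[::-1])))
print("knob3",tri([(p,(181.4,261.8)),(S,(242.9,193.4)),(D,(281.6,288.1))]))
print("jarrim",atz(p,(213,38),.08))
im=cv2.imread("pics/w1.png")[85:235,210:330];cv2.imwrite("pics/w1c.png",cv2.resize(im,None,fx=4,fy=4,interpolation=2))
```

```text
knob [ 0.54852677 -0.09686112] foot [ 0.54885447 -0.0940199 ] rest [ 0.55464305 -0.09598868]
rest edge [ 0.12706486 -0.06887775] -28.460688551461857
knob3 [ 0.55016772 -0.10119013  0.13858402]
jarrim [0.54396874 0.18667092]
```

View pics/w1c.png

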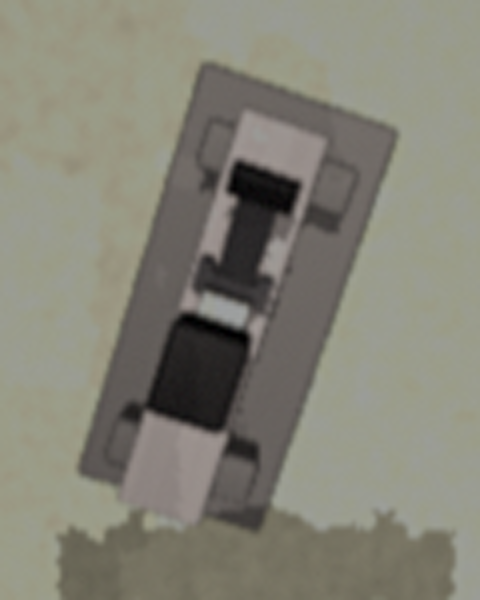

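Run:
```python
from h import *
p=np.load("w1P.npy")
f=lambda x,y:(85+(y-.5)/4,210+(x-.5)/4)
c=[(243,110),(327,135),(197,527),(118,500)]
w=np.array([atz(p,f(*q),.054) for q in c]);print(w, w.mean(0))
for i,j in((3,0),(2,1)):
    v=w[j]-w[i];print(np.linalg.norm(v),np.degrees(np.arctan2(v[1],v[0])))
r=[(205,65),(397,132),(262,532),(80,475)]
w=np.array([atz(p,f(*q),.006) for q in r]);print(w.mean(0))
for i,j in((3,0),(2,1)):
    v=w[j]-w[i];print(np.linalg.norm(v),np.degrees(np.arctan2(v[1],v[0])))
# knob top quad z .166: corners
k=[(180,318),(250,330),(228,430),(150,408)]
w=np.array([atz(p,f(*q),.166) for q in k]);print(w,w.mean(0))
```

```text
[[ 0.61359669 -0.11332784]
 [ 0.60226905 -0.13705865]
 [ 0.48787225 -0.0757749 ]
 [ 0.5010599  -0.05215688]] [ 0.55119947 -0.09457957]
0.1280875305261504 -28.526915049929176
0.12977799068469062 -28.17849382948637
[ 0.55053244 -0.09713931]
0.14826587427671128 -28.21765567311952
0.14776505298418977 -27.783842577168798
[[ 0.56693854 -0.09471088]
 [ 0.56163497 -0.10988117]
 [ 0.53968835 -0.10084299]
 [ 0.54775549 -0.08401339]] [ 0.55400434 -0.09736211]
```

Emit:
step_arm([
  [8.5, [-1.3, -0.9, 4], 8],
  [6, [-2.6, -1.7, 8], 16],
  [6, [-2.6, -1.7, 11], 18.4],
  [5, [-2.6, -1.7, 14], 18.4],
  [5, [-2.6, -1.7, 16.1], 18.4],
  [5, [-2.6, -1.7, 16.1], 18.4],
  [5, [-2.6, -1.7, 16.1], 18.4],
])

```text
time: 3.2
tool_pos: [0.5492, -0.1005, 0.1368]
tool_rot: [[-0.476, -0.88, 0.0], [-0.88, 0.476, -0.0], [0.0, -0.0, -1.0]]
contact_force: [-1.3, -0.4, -0.5]
opening: 0.588
```

Run:
```python
from h import *
ims=[read_camera(c) for c in("wrist","scene","side")]
s=observe();print(s["tool_pos"],s["contact_force"])
a=cv2.resize(ims[0][60:360,130:430],(400,400));b=cv2.resize(ims[2][230:370,210:350],(400,400))
cv2.imwrite("pics/w2.png",np.hstack([a,b]))
```

```text
[ 0.55042304 -0.099992    0.13857012] [0.28765047 0.42514971 0.11734693]
```

View pics/w2.png

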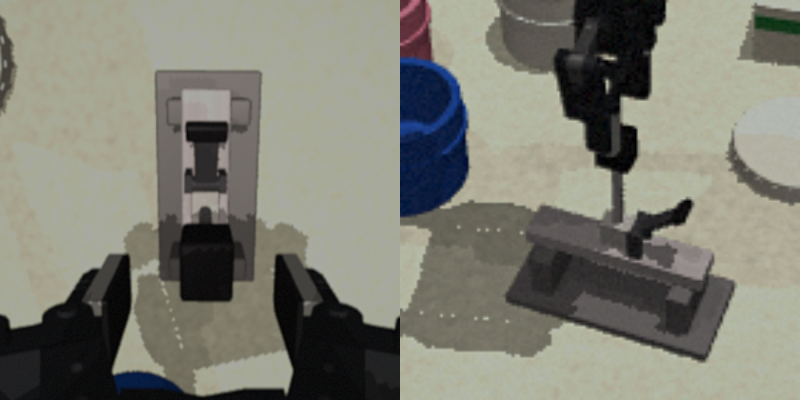

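Emit:
step_arm([
  [0, [0, 0, 0], 0],
  [0, [0, 0, 0], 0],
  [0, [0, 0, 0], 0],
  [0, [0, 0, 0], 0],
  [0, [0, 0, 0], 0],
  [0, [0, 0, 0], 0],
])

```text
time: 3.95
tool_pos: [0.5497, -0.0991, 0.1361]
tool_rot: [[-0.474, -0.881, -0.0], [-0.881, 0.474, 0.0], [0.0, 0.0, -1.0]]
contact_force: [-0.5, -0.3, -0.2]
opening: -0.0
```

Emit:
step_arm([
  [0, [0, 0, -1], 0],
  [0, [0, 0, -2], 0],
  [0, [0, 0, -4], 0],
  [0, [0, 0, -6], 0],
  [0, [0, 0, -9], 0],
  [0, [0, 0, -12], 0],
  [0, [0, 0, -12], 0],
  [0, [0, 0, -12], 0],
])

```text
time: 4.75
tool_pos: [0.5502, -0.0993, 0.2579]
tool_rot: [[-0.474, -0.881, 0.003], [-0.881, 0.474, -0.001], [-0.001, -0.003, -1.0]]
contact_force: [0.9, 0.2, -0.8]
opening: 0.0
```

Run:
```python
from h import *
ims=[read_camera(c) for c in("wrist","scene","side")]
np.save("w3P.npy",P("wrist"));[cv2.imwrite(f"pics/r3{n}.png",i) for n,i in zip("wsd",ims)]
s=observe();print(s["tool_pos"],s["contact_force"],s["time"])
for l in["jar_rim"]:
  for c in ["wrist","scene","side"]:
    for d in landmark_of(c,l)[:5]: print(c,np.round(d["at"],1),d["conf"])
for l in["gauge_foot","probe_tip","lever_tip"]:
  for c in ["wrist","scene","side"]:
    for d in landmark_of(c,l)[:1]: print(l,c,np.round(d["at"],1),d["conf"])
b=cv2.resize(ims[2][150:350,200:400],(600,600));a=ims[0]
cv2.imwrite("pics/w3.png",b)
```

```text
[ 0.54935151 -0.09911663  0.25482781] [0.77458771 0.18797652 0.2442798 ] 4.9
wrist [317.6  68.2] 0.58
wrist [  0.8 302.6] 0.43
scene [154.5 264.3] 0.93
scene [187.7 305.1] 0.73
scene [135.5 319.6] 0.72
scene [183.  221.8] 0.6
side [217.5 261. ] 0.83
side [264.9 210. ] 0.77
side [282.9 346.6] 0.69
side [228.3 195.7] 0.67
side [191.4 208.6] 0.6
gauge_foot wrist [182.2 283. ] 0.97
gauge_foot scene [265.1 197.8] 0.94
gauge_foot side [316.4 285. ] 0.97
probe_tip side [371.3 385.8] 0.68
lever_tip wrist [143.5 286.1] 0.73
lever_tip scene [269.6 196.2] 0.42
lever_tip side [303.5 308.4] 0.68
```

View pics/w3.png

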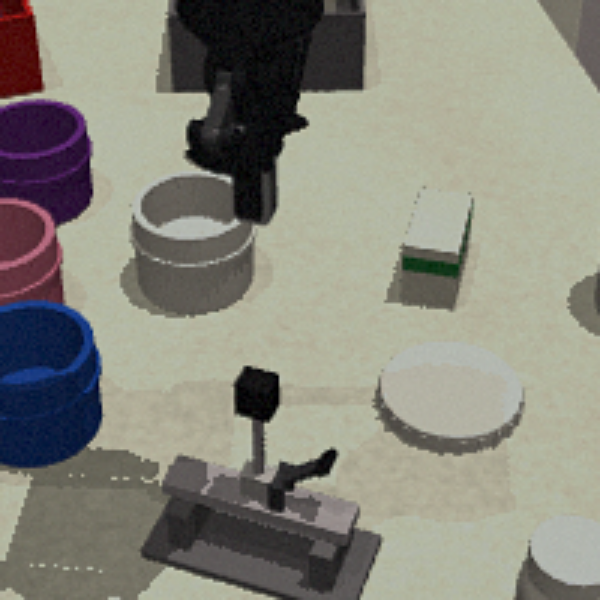

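View pics/r3w.png

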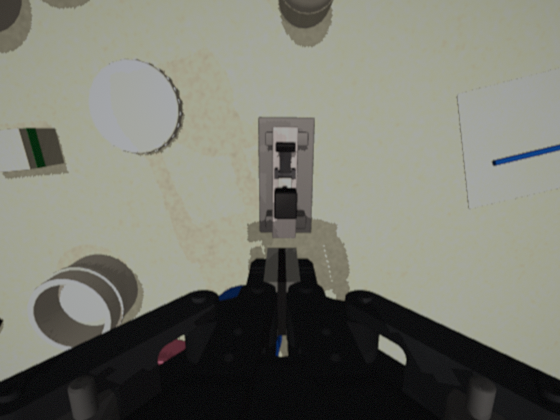

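Run:
```python
from h import *
p3=np.load("w3P.npy");p1=np.load("w1P.npy");S,D=P("scene"),P("side")
s=observe();t=np.array(s["tool_pos"]);R=np.array(s["tool_rot"])
print("tcp",proj(p3,t),"grasp",proj(p3,t-R[:,2]*.019))
for z in(.153,.166,.14): print(z,proj(p3,[.551,-.097,z]),proj(D,[.551,-.097,z]),proj(S,[.551,-.097,z]))
print("foot tri",tri([(p3,(182.2,283)),(p1,(167,265)),(S,(265.1,197.8)),(D,(316.4,285))]))
r=[]
for c in("wrist","scene","side"):
    d=landmark_of(c,"probe_knob")
    print(c,d and (d[0]["at"],d[0]["conf"])); 
    if d and d[0]["conf"]>.5: r.append(({"wrist":p3,"scene":S,"side":D}[c],d[0]["at"]))
print("knob",tri(r+[(p1,(181.4,261.8))]))
im=cv2.imread("pics/r3w.png")[105:255,220:340];im2=cv2.imread("pics/r3s.png")[200:320,150:246]
cv2.imwrite("pics/r3c.png",np.hstack([cv2.resize(im,(480,600)),cv2.resize(im2,(480,600))])[:,:800])
```

```text
tcp (np.float64(249.95217936603854), np.float64(281.29037315953184)) grasp (np.float64(264.97539220351655), np.float64(281.29893102376644))
0.153 (np.float64(203.60271840757193), np.float64(278.23460942371673)) (np.float64(274.65507858924275), np.float64(286.4800810084181)) (np.float64(236.32381606085536), np.float64(196.443081059177))
0.166 (np.float64(207.47288129401005), np.float64(278.0900802471593)) (np.float64(269.4153696492336), np.float64(286.35650292037707)) (np.float64(232.6427623890426), np.float64(195.46882913788843))
0.14 (np.float64(200.07346573847997), np.float64(278.36640748935247)) (np.float64(279.80113461870394), np.float64(286.6014503005589)) (np.float64(239.9212308398379), np.float64(197.39519655994596))
foot tri [ 0.5471653  -0.10120658  0.04487336]
wrist ([202.4, 284.1], 0.83)
scene ([239.7, 193.1], 0.79)
side ([281.6, 288.2], 0.88)
knob [ 0.54863734 -0.10100348  0.1420421 ]
```

View pics/r3c.png

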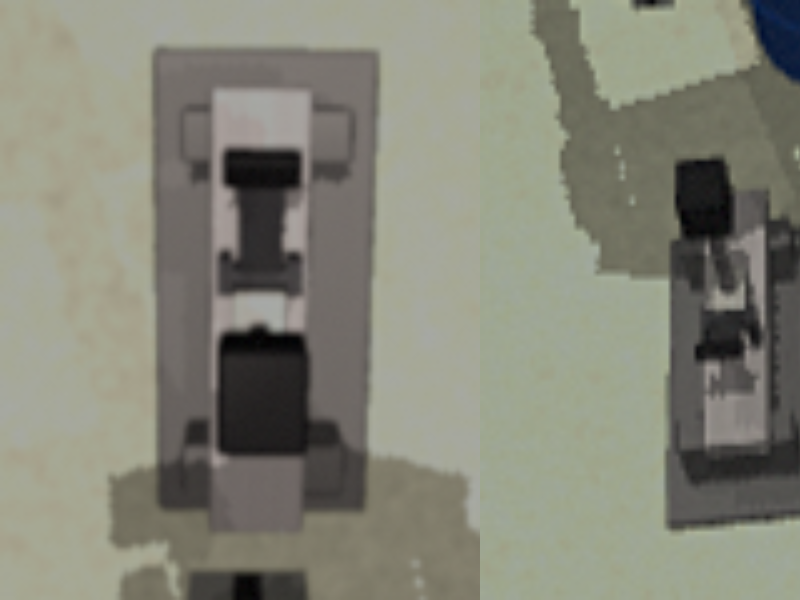

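Run:
```python
from h import *
p3=np.load("w3P.npy");p1=np.load("w1P.npy")
s=observe();t=np.array(s["tool_pos"]);R=np.array(s["tool_rot"])
for z in(.125,.135,.15):
  for p,q in((p3,(205.2,286)),(p1,(85+93,210+50.5))):
    a=atz(p,q,z);d=np.append(a,z)-t;print(z,a,"tool",(R.T@d).round(4))
f=lambda x,y:(105+(y-.5)/4,220+(x-.5)/4)
c=[(212,88),(312,88),(303,532),(209,532)]
w=np.array([atz(p3,f(*q),.054) for q in c]);print(w,w.mean(0),(R.T@np.append(w.mean(0)-t[:2],0)))
for z in(.12,.13,.14,.15,.16):
  w=np.array([atz(p3,f(*q),z) for q in[(221,350),(305,350),(307,453),(220,453)]])
  print(z,np.linalg.norm(w[1]-w[0]),np.linalg.norm(w[3]-w[2]),np.linalg.norm(w[3]-w[0]))
```

```text
0.125 [ 0.54028415 -0.09912556] tool [0.0044 0.0084 0.1313]
0.125 [ 0.54787461 -0.09356946] tool [-0.0041  0.0043  0.1313]
0.135 [ 0.54256635 -0.10018563] tool [0.0042 0.0059 0.1213]
0.135 [ 0.54933499 -0.09452011] tool [-0.004   0.0026  0.1213]
0.15 [ 0.54598966 -0.10177574] tool [0.004  0.0021 0.1063]
0.15 [ 0.55152557 -0.09594609] tool [-0.0038 -0.      0.1063]
[[ 0.60822995 -0.120458  ]
 [ 0.5953206  -0.14436625]
 [ 0.48330327 -0.08276318]
 [ 0.49659257 -0.05816428]] [ 0.5458616  -0.10143793] [ 3.76214176e-03  2.35360094e-03 -4.61378416e-07]
0.12 0.019685433089726572 0.0208289774110063 0.025155722285747997
0.13 0.019023940002345457 0.020129057601683487 0.02431041010367638
0.14 0.01836244691496431 0.01942913779236073 0.023465097921604727
0.15 0.01770095382758318 0.018729217983037928 0.022619785739533115
0.16 0.017039460740202142 0.01802929817371511 0.021774473557461586
```

Emit:
step_arm([
  [5, [0.3, 0.3, 0], 0],
  [5, [0.3, 0.3, 4], 0],
  [5, [0.3, 0.3, 7], 0],
  [5, [0.3, 0.3, 9.5], 0],
  [5, [0.3, 0.3, 11.5], 0],
  [5, [0.3, 0.3, 13.5], 0],
  [5, [0.3, 0.3, 15], 0],
  [5, [0.3, 0.3, 15], 0],
  [5, [0.3, 0.3, 15], 0],
])

```text
time: 6.55
tool_pos: [0.5457, -0.1005, 0.1067]
tool_rot: [[-0.474, -0.881, 0.0], [-0.881, 0.474, -0.0], [-0.0, -0.0, -1.0]]
contact_force: [1.4, -0.7, 1.1]
opening: 0.584
```

Run:
```python
from h import *
ims=[read_camera(c) for c in("wrist","side")]
s=observe();print(s["tool_pos"],s["contact_force"])
a=cv2.resize(ims[0][160:340,190:370],(400,400));b=cv2.resize(ims[1][230:370,210:350],(400,400))
cv2.imwrite("pics/w4.png",np.hstack([a,b]))
```

```text
[ 0.54633719 -0.1006188   0.10782601] [ 0.21020383  0.35922026 -1.05792361]
```

View pics/w4.png

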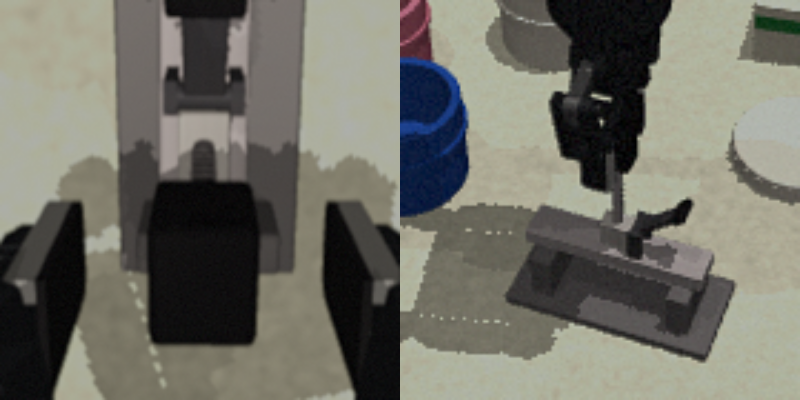

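Emit:
step_arm([
  [0, [0, 0, 0], 0],
  [0, [0, 0, 0], 0],
  [0, [0, 0, 0], 0],
  [0, [0, 0, 0], 0],
  [0, [0, 0, 0], 0],
  [0, [0, 0, 0], 0],
])

```text
time: 7.25
tool_pos: [0.546, -0.1005, 0.1066]
tool_rot: [[-0.474, -0.881, 0.001], [-0.881, 0.474, -0.0], [-0.0, -0.001, -1.0]]
contact_force: [1.2, -0.3, 2.3]
opening: 0.218
```

Emit:
step_arm([
  [0, [0, 0, -1], 0],
  [0, [0, 0, -2], 0],
  [0, [0, 0, -3], 0],
  [0, [0, 0, -4.5], 0],
  [0, [0, 0, -6], 0],
  [0, [0, 0, -8], 0],
  [0, [0, 0, -10.5], 0],
  [0, [0, 0, -13], 0],
  [0, [0, 0, -15], 0],
  [0, [0, 0, -15], 0],
])

```text
time: 8.25
tool_pos: [0.5468, -0.1007, 0.2614]
tool_rot: [[-0.474, -0.881, 0.008], [-0.881, 0.474, -0.002], [-0.002, -0.008, -1.0]]
contact_force: [0.1, 0.1, -4.7]
opening: 0.228
```

Run:
```python
from h import *
ims=[read_camera(c) for c in("wrist","side","scene")]
s=observe();print(s["tool_pos"],s["contact_force"],s["opening"])
np.save("w5P.npy",P("wrist"))
for c in("side","scene","wrist"):
  for l in["jar_rim","gauge_foot","probe_tip"]:
    for d in landmark_of(c,l)[:5 if l=="jar_rim" else 1]: print(l,c,np.round(d["at"],1),d["conf"])
a=cv2.resize(ims[0],(400,300));b=cv2.resize(ims[1][180:360,180:380],(400,360));c=cv2.resize(ims[2][120:300,140:340],(400,360))
cv2.imwrite("pics/w5.png",np.hstack([b,c]));cv2.imwrite("pics/w5w.png",ims[0])
```

```text
[ 0.54547325 -0.10042283  0.25533787] [-0.02277939  0.12989291 -4.92810959] 0.22349972538775542
jar_rim side [262.5 209. ] 0.62
jar_rim side [218.3 263.3] 0.58
jar_rim side [191.1 209.4] 0.58
jar_rim side [229.  196.5] 0.57
gauge_foot side [259.2 283.8] 0.78
jar_rim scene [153.5 264.3] 0.92
jar_rim scene [188.5 308.2] 0.66
jar_rim scene [181.6 222.2] 0.58
jar_rim scene [137.2 318. ] 0.56
gauge_foot scene [225.6 186.5] 0.65
jar_rim wrist [313.1  67.1] 0.89
jar_rim wrist [347.2 237.3] 0.72
gauge_foot wrist [215.1 282.5] 0.61
```

View pics/w5.png

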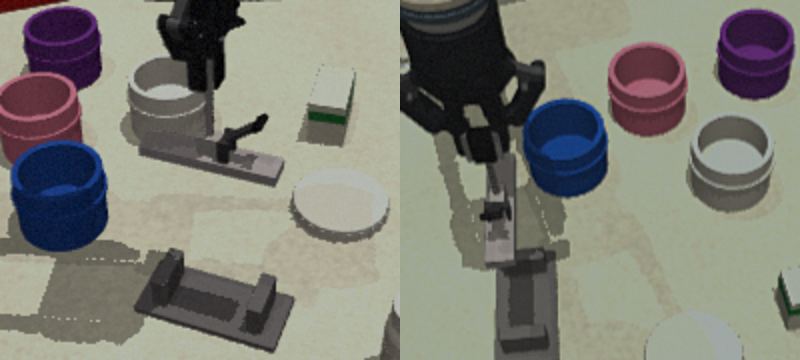

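View pics/w5w.png

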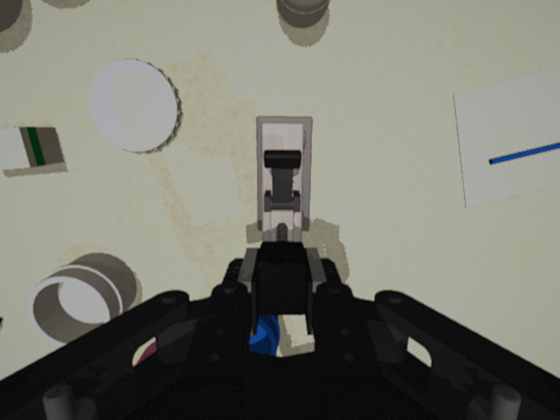

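Run:
```python
from h import *
p3=np.load("w3P.npy");p5=np.load("w5P.npy");S,D=P("scene"),P("side")
foot=tri([(D,(259.2,283.8)),(S,(225.6,186.5)),(p5,(215.1,282.5))]);print("foot",foot,tri([(D,(259.2,283.8)),(S,(225.6,186.5))]))
obs=[(D,(217.5,263)),(S,(189,305.5)),(p5,(313.1,67.1)),(p3,(317.6,68.2))]
print("jar",tri(obs))
for p,q in obs: print(atz(p,q,.08))
def reg(c):
    for d in trace(c,"jar_rim")[:6]:
        print(c,d["bbox"],d["conf"])
reg("side");reg("scene");reg("wrist")
```

```text
foot [ 0.546964   -0.10558527  0.19703124] [ 0.54702425 -0.10860644  0.19877864]
jar [0.53151709 0.19820043 0.07908715]
[0.53174719 0.19721827]
[0.529535   0.20054347]
[0.53327971 0.19390885]
[0.53161185 0.1974548 ]
side [191.0, 182.3, 41.2, 41.2] 0.94
side [241.9, 207.6, 40.8, 42.6] 0.73
side [186.5, 246.7, 46.5, 56.4] 0.71
side [177.6, 217.1, 42.4, 43.1] 0.66
scene [283.7, 178.1, 44.5, 47.3] 0.79
scene [246.3, 139.7, 35.2, 47.4] 0.69
scene [198.9, 167.6, 44.4, 53.6] 0.66
scene [300.4, 126.5, 34.9, 42.7] 0.57
wrist [250.9, 308.8, 30.3, 47.1] 0.93
wrist [26.8, 251.5, 109.2, 94.3] 0.75
wrist [136.4, 339.5, 19.5, 24.1] 0.65
wrist [256.0, 121.7, 50.3, 193.6] 0.29
```

Run:
```python
from h import *
S,D=P("scene"),P("side")
print(tri([(D,(262,285.5)),(S,(227,190))]))
for z in(.16,.17,.18,.2): print(z,proj(D,[.546,-.102,z]),proj(S,[.546,-.102,z]))
a=read_camera("side")[180:300,220:340];b=read_camera("scene")[130:260,140:250]
cv2.imwrite("pics/c6.png",np.hstack([cv2.resize(a,(400,400),interpolation=2),cv2.resize(b,(400,400),interpolation=2)]))
s=observe();print(s["tool_pos"],s["contact_force"],s["time"])
```

```text
[ 0.54923358 -0.1040046   0.18977272]
0.16 (np.float64(273.94140414081454), np.float64(284.09527664007175)) (np.float64(233.8584422501449), np.float64(192.5390357239163))
0.17 (np.float64(269.87249586591173), np.float64(283.98259987070657)) (np.float64(230.9970532025586), np.float64(191.75256658833484))
0.18 (np.float64(265.74574691413653), np.float64(283.8683213693367)) (np.float64(228.08388643625167), np.float64(190.9518660507988))
0.2 (np.float64(257.31372251098037), np.float64(283.63482058613727)) (np.float64(222.0964945452851), np.float64(189.3061971653153))
[ 0.54565789 -0.10042411  0.25624975] [-0.45127006  0.4705656  -4.64903254] 9.1
```

View pics/c6.png

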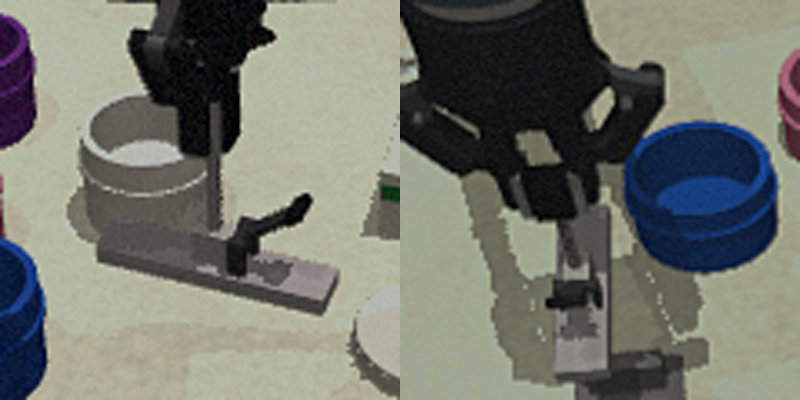

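Run:
```python
from h import *
S,D=P("scene"),P("side")
for n,a,b in(("pink",(154,264.3),(228.5,196)),("purple",(136.5,318),(191,209)),("blue",(182,222),(263.5,209.5))):print(n,tri([(S,a),(D,b)]))
s=observe();R=np.array(s["tool_rot"]);t=np.array(s["tool_pos"]);print(R.T@(np.array([.531,.199,t[2]])-t))
```

```text
pink [0.36616402 0.19008162 0.07117168]
purple [0.39998757 0.34051961 0.08086787]
blue [0.3985998  0.04421305 0.08218623]
[-2.56726938e-01  1.54793182e-01 -2.18157701e-06]
```

Emit:
step_arm([
  [0, [-1.5, 0.9, 0], 0],
  [0, [-4, 2.4, 0], 0],
  [0, [-7, 4.2, 0], 0],
  [0, [-10, 6, 0], 0],
  [0, [-13.5, 8.1, 0], 0],
  [0, [-17, 10.3, 0], 0],
  [0, [-20, 12.1, 0], 0],
  [0, [-23, 13.9, 0], 0],
  [0, [-25, 15.1, 0], 0],
  [0, [-25.7, 15.5, 0], 0],
  [0, [-25.7, 15.5, 0], 0],
  [0, [-25.7, 15.5, 0], 0],
])

```text
time: 10.3
tool_pos: [0.5311, 0.1985, 0.2562]
tool_rot: [[-0.474, -0.88, 0.0], [-0.88, 0.474, -0.001], [0.001, -0.0, -1.0]]
contact_force: [0.1, -0.7, -4.8]
opening: 0.218
```

```bash
cat > look.py <<'E'
from h import *
import sys
n=sys.argv[1]
ims=[read_camera(c) for c in("wrist","side","scene")]
s=observe();print(np.round(s["tool_pos"],4),np.round(s["contact_force"],1),s["opening"],s["time"])
cv2.imwrite(f"pics/{n}w.png",ims[0])
a=ims[1][130:270,200:340];b=ims[2][90:230,235:375]
cv2.imwrite(f"pics/{n}.png",np.hstack([cv2.resize(a,(400,400),interpolation=2),cv2.resize(b,(400,400),interpolation=2)]))
E
python3 look.py l7
```

```text
[0.5312 0.1981 0.2564] [ 0.2  0.2 -4.5] 0.2254505629682194 10.45
```

View pics/l7.png

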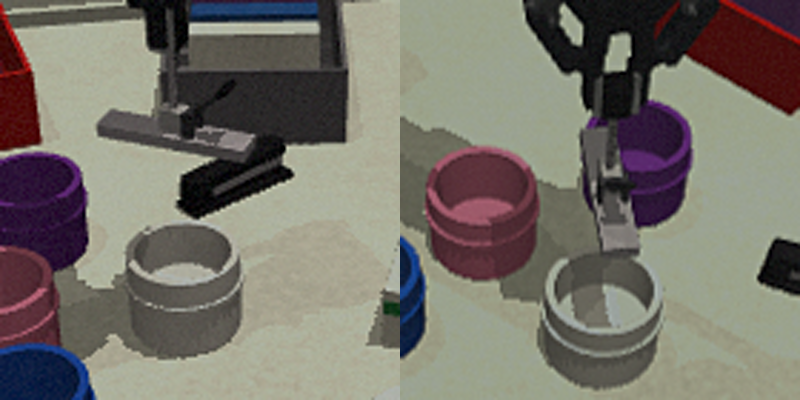

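View pics/l7w.png

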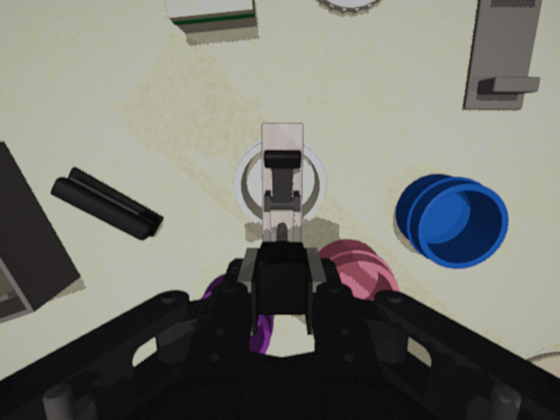

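Run:
```python
from h import *
p=P("wrist");s=observe();R=np.array(s["tool_rot"]);t=np.array(s["tool_pos"])
for d in landmark_of("wrist","jar_rim")[:4]: print(d["at"],d["conf"],R.T[:2,:2]@(atz(p,d["at"],.08)-t[:2]))
for z in(.18,.19,.2,.21):
    w=[R.T[:2,:2]@(atz(p,q,z)-t[:2]) for q in((123,262),(123,303))];print(z,np.round(w,4))
print(R.T[:2,:2]@(atz(p,(138,280),.08)-t[:2]),R.T[:2,:2]@(atz(p,(180,234),.08)-t[:2]),R.T[:2,:2]@(atz(p,(180,326),.08)-t[:2]))
im=cv2.imread("pics/l7w.png")[100:280,200:360];cv2.imwrite("pics/l7wc.png",cv2.resize(im,(533,600)))
```

```text
[298.8, 355.3] 0.88 [0.08617977 0.13207756]
[225.5, 463.1] 0.57 [0.19935796 0.04243845]
0.18 [[-0.0138 -0.0661]
 [ 0.0154 -0.066 ]]
0.19 [[-0.0132 -0.066 ]
 [ 0.0148 -0.066 ]]
0.2 [[-0.0126 -0.066 ]
 [ 0.0142 -0.0659]]
0.21 [[-0.0121 -0.0659]
 [ 0.0135 -0.0659]]
[-0.0014045  -0.05162409] [-0.05015545 -0.00833166] [ 0.04712887 -0.00819341]
```

View pics/l7wc.png

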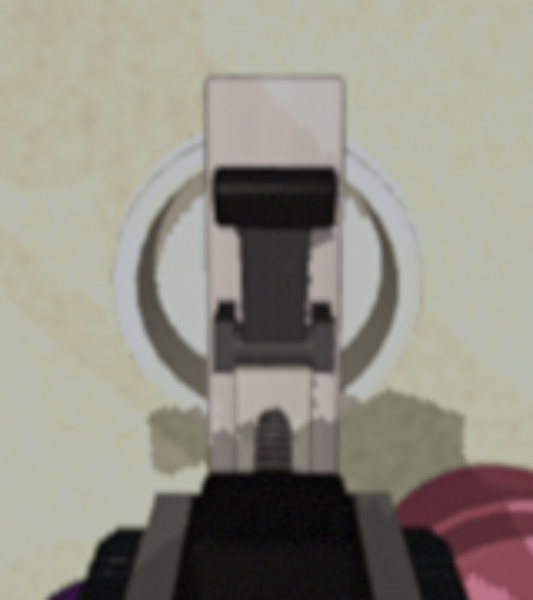

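Emit:
step_arm([
  [0, [0, 0, 1], 0],
  [0, [0, 0, 3], 0],
  [0, [0, 0, 5], 0],
  [0, [0, 0, 6.5], 0],
  [0, [0, 0, 7.5], 0],
  [0, [0, 0, 8.2], 0],
  [0, [0, 0, 8.5], 0],
  [0, [0, 0, 8.5], 0],
])

```text
time: 11.3
tool_pos: [0.531, 0.1993, 0.1713]
tool_rot: [[-0.474, -0.881, 0.0], [-0.881, 0.474, 0.0], [-0.0, -0.0, -1.0]]
contact_force: [-0.7, 0.4, -4.1]
opening: 0.224
```

```bash
python3 look.py l8
```

```text
[0.5313 0.1995 0.1722] [ 0.2 -0.6 -4.2] 0.22363614564036832 11.45
```

View pics/l8.png

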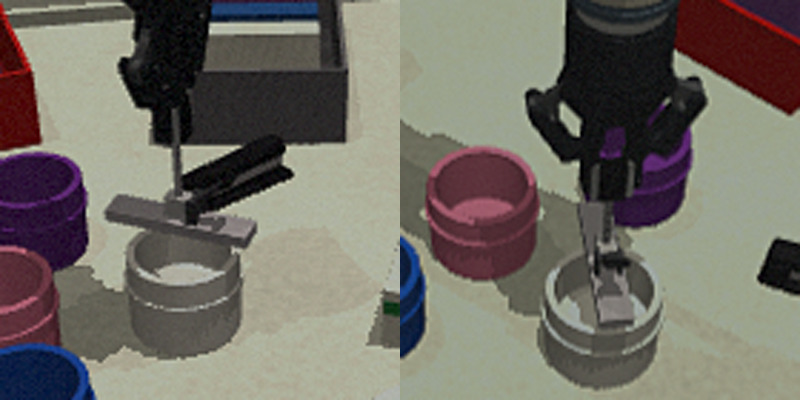

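Emit:
step_arm([
  [0, [0, 0, 0.3], 0],
  [0, [0, 0, 0.6], 0],
  [0, [0, 0, 0.9], 0],
  [0, [0, 0, 0.9], 0],
])

```text
time: 11.85
tool_pos: [0.5306, 0.1993, 0.1613]
tool_rot: [[-0.474, -0.881, -0.001], [-0.881, 0.474, -0.0], [0.001, 0.001, -1.0]]
contact_force: [0.0, -0.4, -4.1]
opening: 0.226
```

Emit:
step_arm([
  [0, [0, 0, 0.1], 0],
  [0, [0, 0, 0.2], 0],
  [0, [0, 0, 0.3], 0],
  [0, [0, 0, 0.3], 0],
])

```text
time: 12.25
tool_pos: [0.5309, 0.1993, 0.1591]
tool_rot: [[-0.474, -0.881, -0.0], [-0.881, 0.474, -0.0], [0.0, 0.0, -1.0]]
contact_force: [0.0, 0.2, -4.8]
opening: 0.222
```

Emit:
step_arm([
  [0, [0, 0, 0.1], 0],
  [0, [0, 0, 0.2], 0],
  [0, [0, 0, 0.3], 0],
  [0, [0, 0, 0.3], 0],
])

```text
time: 12.65
tool_pos: [0.5308, 0.1993, 0.1559]
tool_rot: [[-0.474, -0.881, -0.0], [-0.881, 0.474, -0.0], [0.0, 0.0, -1.0]]
contact_force: [-0.1, -0.3, -4.0]
opening: 0.22
```

Emit:
step_arm([
  [0, [0, 0, 0.1], 0],
  [0, [0, 0, 0.2], 0],
  [0, [0, 0, 0.3], 0],
  [0, [0, 0, 0.3], 0],
])

```text
time: 13.05
tool_pos: [0.5308, 0.1993, 0.1529]
tool_rot: [[-0.474, -0.881, -0.0], [-0.881, 0.474, -0.0], [0.0, 0.0, -1.0]]
contact_force: [-0.3, -0.5, -3.5]
opening: 0.218
```

Emit:
step_arm([
  [0, [0, 0, 0.1], 0],
  [0, [0, 0, 0.2], 0],
  [0, [0, 0, 0.3], 0],
  [0, [0, 0, 0.3], 0],
])

```text
time: 13.45
tool_pos: [0.5309, 0.1993, 0.1499]
tool_rot: [[-0.474, -0.881, -0.0], [-0.881, 0.474, -0.0], [0.0, 0.0, -1.0]]
contact_force: [0.3, 0.7, -4.8]
opening: 0.219
```

```bash
python3 look.py l9
```

```text
[0.5309 0.1993 0.1502] [-0.3 -0.3 -4.5] 0.22284492272613662 13.6
```

View pics/l9.png

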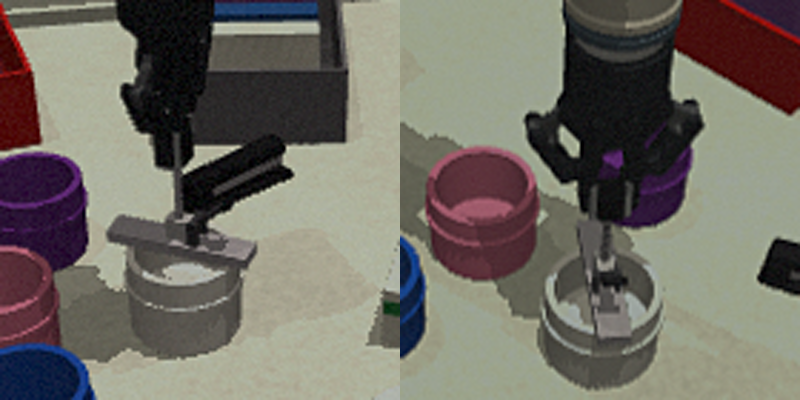

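Emit:
step_arm([
  [0, [0, 0, 0.1], 0],
  [0, [0, 0, 0.2], 0],
  [0, [0, 0, 0.2], 0],
])

```text
time: 13.9
tool_pos: [0.5309, 0.1993, 0.1479]
tool_rot: [[-0.474, -0.881, -0.0], [-0.881, 0.474, -0.0], [0.0, 0.0, -1.0]]
contact_force: [0.1, 0.3, -4.6]
opening: 0.221
```

Emit:
step_arm([
  [0, [0, 0, 0.1], 0],
  [0, [0, 0, 0.2], 0],
  [0, [0, 0, 0.2], 0],
])

```text
time: 14.2
tool_pos: [0.531, 0.1994, 0.1463]
tool_rot: [[-0.474, -0.881, 0.0], [-0.881, 0.474, 0.0], [-0.0, -0.0, -1.0]]
contact_force: [0.1, 0.5, -4.5]
opening: 0.222
```

Emit:
step_arm([
  [0, [0, 0, 0.1], 0],
  [0, [0, 0, 0.2], 0],
  [0, [0, 0, 0.2], 0],
])

```text
time: 14.5
tool_pos: [0.531, 0.1994, 0.1451]
tool_rot: [[-0.474, -0.881, 0.001], [-0.881, 0.474, 0.0], [-0.001, -0.001, -1.0]]
contact_force: [-2.4, 0.7, 2.1]
opening: 0.22
```

```bash
python3 look.py l10
```

```text
[0.531  0.1994 0.1448] [-3.6  0.3  2.7] 0.22834105041988123 14.65
```

View pics/l10.png

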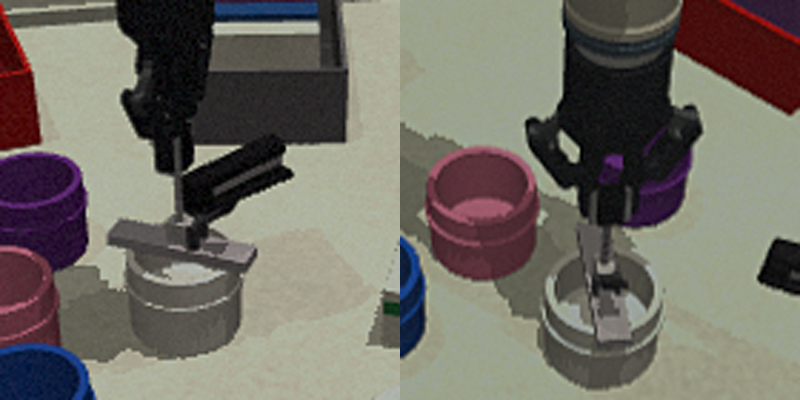

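View pics/l10w.png

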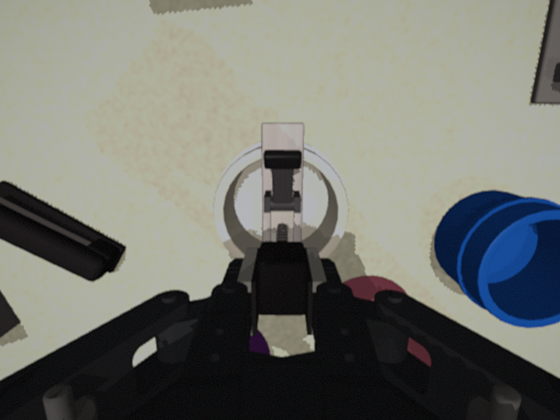

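Emit:
step_arm([
  [3, [0, 0, 0], 0],
  [5, [0, 0, 0], 0],
  [5, [0, 0, 0], 0],
  [5, [0, 0, 0], 0],
])

```text
time: 15.05
tool_pos: [0.531, 0.1993, 0.144]
tool_rot: [[-0.474, -0.881, 0.0], [-0.881, 0.474, -0.0], [0.0, -0.0, -1.0]]
contact_force: [0.7, 1.0, 0.7]
opening: 0.589
```

```bash
python3 look.py l11
```

```text
[0.531  0.1993 0.1441] [-0.6  0.6  0.6] 0.5866574702298231 15.2
```

View pics/l11.png

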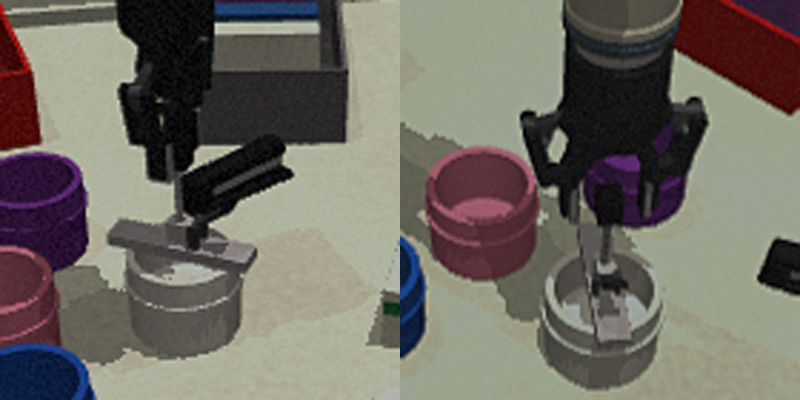

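View pics/l11w.png

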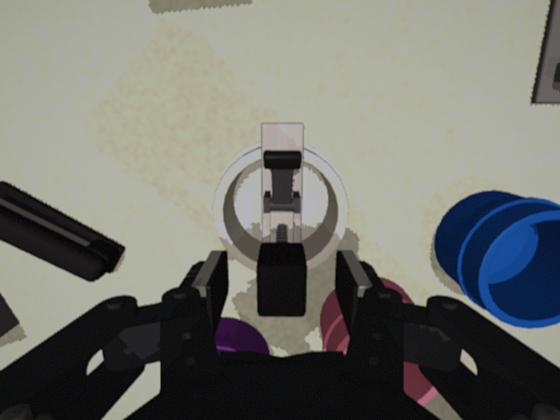

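Emit:
step_arm([
  [5, [0, 0, -1], 0],
  [5, [0, 0, -3], 0],
  [5, [0, 0, -5], 0],
  [5, [0, 0, -7], 0],
  [0, [0, 0, -7], 0],
  [0, [0, 0, -7], 0],
  [0, [0, 0, -7], 0],
  [0, [0, 0, -7], 0],
])

```text
time: 16.0
tool_pos: [0.5304, 0.1992, 0.2126]
tool_rot: [[-0.474, -0.881, -0.002], [-0.881, 0.474, -0.001], [0.002, 0.002, -1.0]]
contact_force: [-0.4, 0.4, -0.3]
opening: 0.003
```

```bash
python3 look.py l12
python3 - <<'E'
from h import *
p=P("wrist");s=observe();R=np.array(s["tool_rot"]);t=np.array(s["tool_pos"])
r=[]
for c in("wrist","side","scene"):
  for d in landmark_of(c,"probe_knob")[:1]:
    print(c,d["at"],d["conf"]); r.append((P(c),d["at"]))
k=tri(r);print(k,R.T@(k-t))
for z in(.15,.165,.18): print(R.T[:2,:2]@(atz(r[0][0],r[0][1],z)-t[:2]))
E
```

```text
[0.5307 0.1992 0.2133] [ 0.5  0.9 -0.4] 0.004031410987961728 16.15
wrist [227.4, 287.1] 0.6
side [183.4, 265.2] 0.73
scene [163.1, 306.9] 0.75
[0.53655648 0.19348135 0.18104922] [ 0.00225184 -0.00794338  0.03227372]
[0.00410253 0.00797618]
[0.00382204 0.00311841]
[ 0.00354154 -0.00173936]
```

View pics/l12w.png

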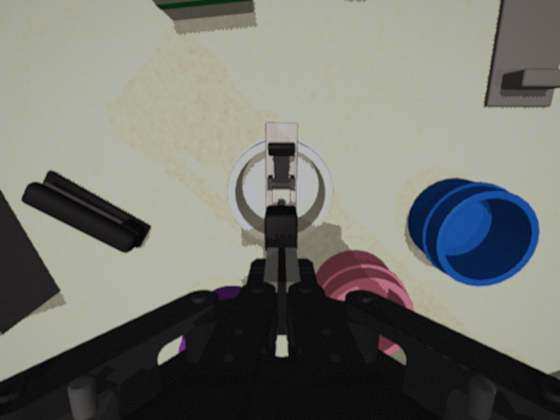

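View pics/l12.png

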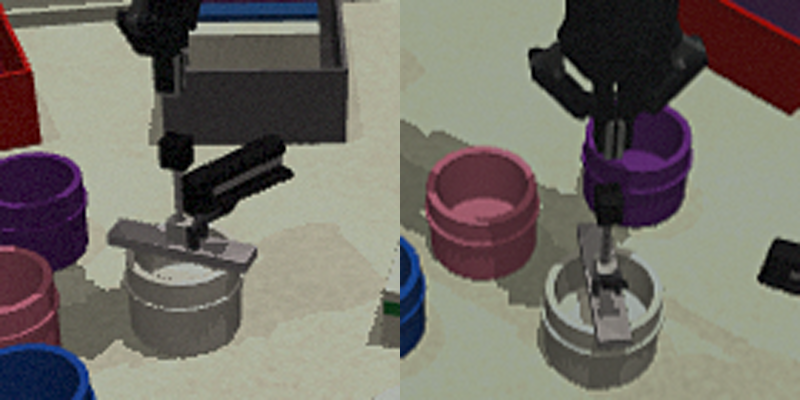

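Emit:
step_arm([
  [0, [0, 0, 0.7], 0],
  [0, [0, 0, 1.4], 0],
  [0, [0, 0, 2], 0],
  [0, [0, 0, 2.3], 0],
  [0, [0, 0, 2.6], 0],
  [0, [0, 0, 2.8], 0],
  [0, [0, 0, 2.8], 0],
])

```text
time: 17.0
tool_pos: [0.5309, 0.1993, 0.186]
tool_rot: [[-0.474, -0.881, -0.0], [-0.881, 0.474, -0.0], [0.0, 0.0, -1.0]]
contact_force: [-0.1, 0.8, -0.2]
opening: 0.001
```

Emit:
step_arm([
  [0, [0, 0, 0.15], 0],
  [0, [0, 0, 0.3], 0],
  [0, [0, 0, 0.4], 0],
  [0, [0, 0, 0.4], 0],
])

```text
time: 17.4
tool_pos: [0.5309, 0.1993, 0.182]
tool_rot: [[-0.474, -0.881, -0.0], [-0.881, 0.474, -0.0], [0.0, 0.0, -1.0]]
contact_force: [0.3, 0.4, -0.4]
opening: -0.001
```

Emit:
step_arm([
  [0, [0, 0, 0.15], 0],
  [0, [0, 0, 0.3], 0],
  [0, [0, 0, 0.4], 0],
  [0, [0, 0, 0.4], 0],
])

```text
time: 17.8
tool_pos: [0.5308, 0.1993, 0.1779]
tool_rot: [[-0.474, -0.881, -0.0], [-0.881, 0.474, -0.0], [0.0, 0.0, -1.0]]
contact_force: [0.9, -0.0, 0.2]
opening: 0.004
```

Emit:
step_arm([
  [0, [0, 0, 0.15], 0],
  [0, [0, 0, 0.3], 0],
  [0, [0, 0, 0.3], 0],
])

```text
time: 18.1
tool_pos: [0.5308, 0.1993, 0.1749]
tool_rot: [[-0.474, -0.881, -0.0], [-0.881, 0.474, -0.0], [0.0, 0.0, -1.0]]
contact_force: [0.1, -0.3, 0.1]
opening: -0.001
```

Emit:
step_arm([
  [0, [0, 0, 0.15], 0],
  [0, [0, 0, 0.3], 0],
  [0, [0, 0, 0.3], 0],
])

```text
time: 18.4
tool_pos: [0.5309, 0.1993, 0.172]
tool_rot: [[-0.474, -0.881, -0.0], [-0.881, 0.474, -0.0], [0.0, 0.0, -1.0]]
contact_force: [0.2, -0.1, -0.3]
opening: 0.0
```

Emit:
step_arm([
  [0, [0, 0, 0.15], 0],
  [0, [0, 0, 0.3], 0],
  [0, [0, 0, 0.3], 0],
])

```text
time: 18.7
tool_pos: [0.531, 0.1993, 0.1693]
tool_rot: [[-0.474, -0.881, 0.0], [-0.881, 0.474, 0.0], [-0.0, -0.0, -1.0]]
contact_force: [-0.7, 0.9, 1.6]
opening: -0.002
```

Emit:
step_arm([
  [0, [0, 0, 0.1], 0],
  [0, [0, 0, 0.2], 0],
  [0, [0, 0, 0.2], 0],
])

```text
time: 19.0
tool_pos: [0.5309, 0.1993, 0.167]
tool_rot: [[-0.474, -0.881, -0.0], [-0.881, 0.474, -0.0], [0.0, 0.0, -1.0]]
contact_force: [-0.1, -0.0, 1.6]
opening: 0.0
```

Emit:
step_arm([
  [0, [0, 0, 0.1], 0],
  [0, [0, 0, 0.2], 0],
  [0, [0, 0, 0.2], 0],
])

```text
time: 19.3
tool_pos: [0.5309, 0.1993, 0.1649]
tool_rot: [[-0.474, -0.881, -0.0], [-0.881, 0.474, -0.0], [0.0, 0.0, -1.0]]
contact_force: [1.1, 0.3, 1.9]
opening: -0.002
```

Emit:
step_arm([
  [0, [0, 0, 0.1], 0],
  [0, [0, 0, 0.2], 0],
  [0, [0, 0, 0.2], 0],
])

```text
time: 19.6
tool_pos: [0.5309, 0.1993, 0.163]
tool_rot: [[-0.474, -0.881, -0.0], [-0.881, 0.474, -0.0], [0.0, 0.0, -1.0]]
contact_force: [-0.1, -0.3, 1.5]
opening: 0.003
```

```bash
python3 look.py l13
```

```text
[0.5309 0.1993 0.163 ] [0.7 0.6 0.2] 0.001599340117662767 19.75
```

View pics/l13.png

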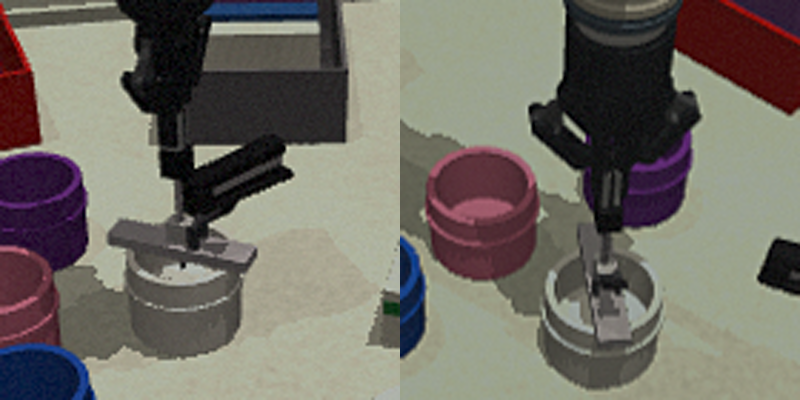

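Emit:
step_arm([
  [0, [0, 0, 0.15], 0],
  [0, [0, 0, 0.3], 0],
  [0, [0, 0, 0.3], 0],
])

```text
time: 20.05
tool_pos: [0.5309, 0.1993, 0.1599]
tool_rot: [[-0.474, -0.881, -0.0], [-0.881, 0.474, -0.0], [0.0, 0.0, -1.0]]
contact_force: [0.1, -0.2, 1.0]
opening: 0.003
```

Emit:
step_arm([
  [0, [0, 0, 0.15], 0],
  [0, [0, 0, 0.3], 0],
  [0, [0, 0, 0.3], 0],
])

```text
time: 20.35
tool_pos: [0.5309, 0.1993, 0.1569]
tool_rot: [[-0.474, -0.881, -0.0], [-0.881, 0.474, -0.0], [0.0, 0.0, -1.0]]
contact_force: [0.7, 0.6, 0.1]
opening: 0.002
```

Emit:
step_arm([
  [0, [0, 0, 0.15], 0],
  [0, [0, 0, 0.3], 0],
  [0, [0, 0, 0.3], 0],
])

```text
time: 20.65
tool_pos: [0.5309, 0.1993, 0.1539]
tool_rot: [[-0.474, -0.881, -0.0], [-0.881, 0.474, -0.0], [0.0, 0.0, -1.0]]
contact_force: [1.6, 0.0, 1.2]
opening: -0.003
```

```bash
python3 look.py l14
```

```text
[0.5309 0.1993 0.1539] [ 0.1 -0.3 -0.2] 0.0035623897078458093 20.8
```

View pics/l14.png

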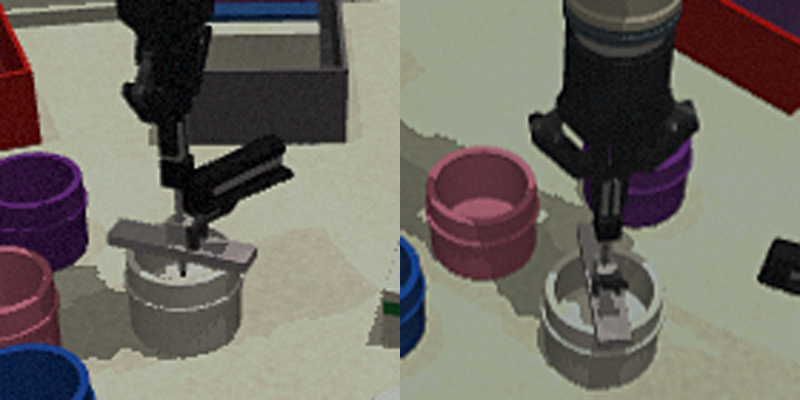

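Emit:
step_arm([
  [0, [0, 0, 0.15], 0],
  [0, [0, 0, 0.3], 0],
  [0, [0, 0, 0.3], 0],
])

```text
time: 21.1
tool_pos: [0.5309, 0.1993, 0.151]
tool_rot: [[-0.474, -0.881, -0.0], [-0.881, 0.474, -0.0], [0.0, 0.0, -1.0]]
contact_force: [0.7, 0.0, -0.1]
opening: -0.003
```

Emit:
step_arm([
  [0, [0, 0, 0.15], 0],
  [0, [0, 0, 0.3], 0],
  [0, [0, 0, 0.3], 0],
])

```text
time: 21.4
tool_pos: [0.5309, 0.1993, 0.1479]
tool_rot: [[-0.474, -0.881, -0.0], [-0.881, 0.474, -0.0], [0.0, 0.0, -1.0]]
contact_force: [-0.2, -0.1, 0.6]
opening: -0.002
```

Emit:
step_arm([
  [0, [0, 0, 0.1], 0],
  [0, [0, 0, 0.2], 0],
  [0, [0, 0, 0.2], 0],
])

```text
time: 21.7
tool_pos: [0.5309, 0.1993, 0.146]
tool_rot: [[-0.474, -0.881, -0.0], [-0.881, 0.474, -0.0], [0.0, 0.0, -1.0]]
contact_force: [-1.0, -0.0, 2.0]
opening: -0.001
```

Emit:
step_arm([
  [0, [0, 0, 0.1], 0],
  [0, [0, 0, 0.2], 0],
  [0, [0, 0, 0.2], 0],
])

```text
time: 22.0
tool_pos: [0.5309, 0.1993, 0.144]
tool_rot: [[-0.474, -0.881, -0.0], [-0.881, 0.474, -0.0], [0.0, 0.0, -1.0]]
contact_force: [-0.1, -0.3, 1.8]
opening: 0.004
```

Emit:
step_arm([
  [0, [0, 0, 0.1], 0],
  [0, [0, 0, 0.1], 0],
])

```text
time: 22.2
tool_pos: [0.5309, 0.1993, 0.143]
tool_rot: [[-0.474, -0.881, -0.0], [-0.881, 0.474, -0.0], [0.0, 0.0, -1.0]]
contact_force: [0.9, 0.1, 1.5]
opening: -0.001
```

Emit:
step_arm([
  [0, [0, 0, 0.1], 0],
  [0, [0, 0, 0.1], 0],
])

```text
time: 22.4
tool_pos: [0.5309, 0.1993, 0.142]
tool_rot: [[-0.474, -0.881, -0.0], [-0.881, 0.474, -0.0], [0.0, 0.0, -1.0]]
contact_force: [-0.5, 0.3, 2.0]
opening: 0.0
```

```bash
python3 look.py l15
```

```text
[0.5309 0.1993 0.1421] [-0.5  0.8  0.2] -0.00505281475768108 22.55
```

View pics/l15.png

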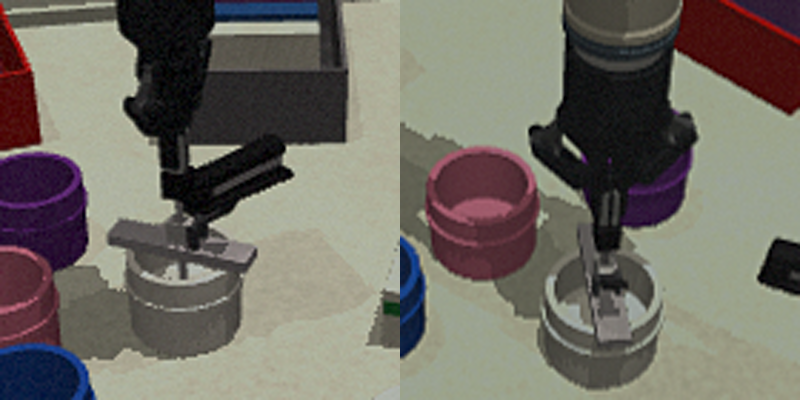

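View pics/l15w.png

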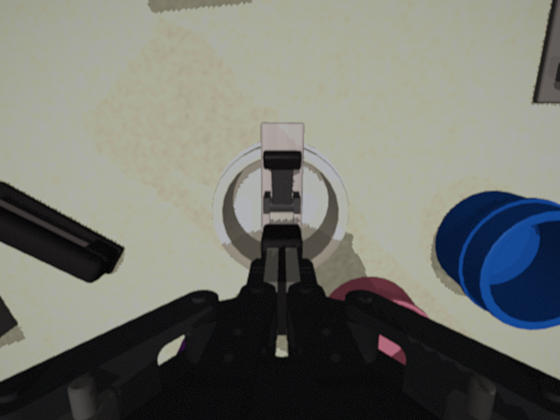

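Emit:
step_arm([
  [0, [0, 0, 0.1], 0],
  [0, [0, 0, 0.1], 0],
])

```text
time: 22.75
tool_pos: [0.5309, 0.1993, 0.1411]
tool_rot: [[-0.474, -0.881, -0.0], [-0.881, 0.474, -0.0], [0.0, 0.0, -1.0]]
contact_force: [0.1, 0.1, 1.4]
opening: -0.0
```

Emit:
step_arm([
  [0, [0, 0, 0.1], 0],
  [0, [0, 0, 0.1], 0],
])

```text
time: 22.95
tool_pos: [0.5309, 0.1993, 0.1401]
tool_rot: [[-0.474, -0.881, -0.0], [-0.881, 0.474, -0.0], [0.0, 0.0, -1.0]]
contact_force: [-0.6, 0.8, 1.1]
opening: 0.0
```

Emit:
step_arm([
  [0, [0, 0, 0.1], 0],
  [0, [0, 0, 0.1], 0],
])

```text
time: 23.15
tool_pos: [0.5309, 0.1993, 0.139]
tool_rot: [[-0.474, -0.881, -0.0], [-0.881, 0.474, -0.0], [0.0, 0.0, -1.0]]
contact_force: [-0.0, 0.4, 1.8]
opening: -0.005
```

Emit:
step_arm([
  [0, [0, 0, 0.1], 0],
  [0, [0, 0, 0.1], 0],
])

```text
time: 23.35
tool_pos: [0.5309, 0.1993, 0.138]
tool_rot: [[-0.474, -0.881, -0.0], [-0.881, 0.474, -0.0], [0.0, 0.0, -1.0]]
contact_force: [0.0, 1.2, 2.4]
opening: -0.006
```

Emit:
step_arm([
  [0, [0, 0, 0.1], 0],
  [0, [0, 0, 0.1], 0],
])

```text
time: 23.55
tool_pos: [0.5309, 0.1993, 0.1372]
tool_rot: [[-0.474, -0.881, -0.0], [-0.881, 0.474, 0.0], [-0.0, 0.0, -1.0]]
contact_force: [-1.6, 0.0, 2.1]
opening: 0.003
```

Emit:
step_arm([
  [0, [0, 0, 0.1], 0],
  [0, [0, 0, 0.1], 0],
])

```text
time: 23.75
tool_pos: [0.531, 0.1993, 0.1362]
tool_rot: [[-0.474, -0.881, 0.0], [-0.881, 0.474, 0.0], [-0.0, -0.0, -1.0]]
contact_force: [-0.9, -0.1, 2.7]
opening: 0.0
```

Emit:
step_arm([
  [0, [0, 0, 0.1], 0],
  [0, [0, 0, 0.1], 0],
])

```text
time: 23.95
tool_pos: [0.5311, 0.1994, 0.1357]
tool_rot: [[-0.474, -0.881, 0.001], [-0.881, 0.474, 0.0], [-0.001, -0.0, -1.0]]
contact_force: [-2.2, -0.2, 4.3]
opening: 0.004
```

```bash
python3 look.py l16
```

```text
[0.5311 0.1994 0.1358] [-2.1 -0.5  4.7] -0.00038360083712695434 24.1
```

View pics/l16.png

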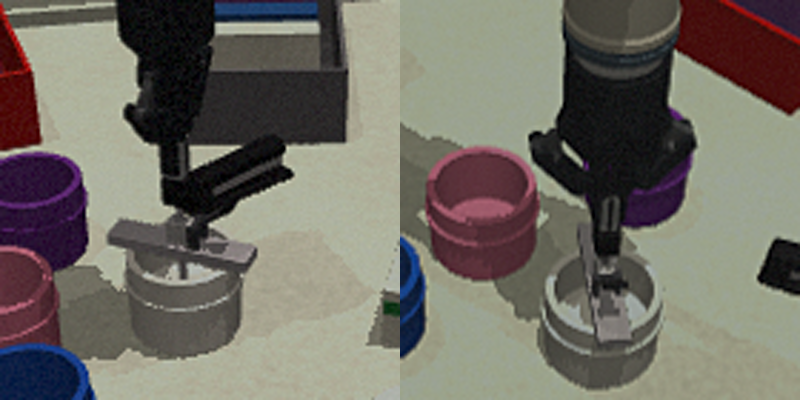

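Emit:
step_arm([
  [0, [0, 0, 0.05], 0],
  [0, [0, 0, 0.1], 0],
  [0, [0, 0, 0.1], 0],
])

```text
time: 24.4
tool_pos: [0.5312, 0.1995, 0.1355]
tool_rot: [[-0.474, -0.881, 0.002], [-0.881, 0.474, 0.001], [-0.001, -0.001, -1.0]]
contact_force: [-3.0, 0.1, 7.7]
opening: -0.001
```

Emit:
step_arm([
  [0, [0, 0, -0.5], 0],
  [0, [0, 0, -2], 0],
  [0, [0, 0, -4], 0],
  [0, [0, 0, -6], 0],
  [0, [0, -2, -6], 0],
  [0, [0, -4, -6], 0],
  [0, [0, -5.3, -6], 0],
  [0, [0, -5.3, -6], 0],
  [0, [0, -5.3, -6], 0],
])

```text
time: 25.3
tool_pos: [0.5773, 0.1743, 0.1939]
tool_rot: [[-0.474, -0.88, -0.001], [-0.88, 0.474, 0.0], [0.0, 0.001, -1.0]]
contact_force: [-0.3, -1.0, 0.0]
opening: -0.004
```

```bash
python3 look.py l17
python3 - <<'E'
from h import *
p=P("wrist");s=observe();R=np.array(s["tool_rot"]);t=np.array(s["tool_pos"])
print("tcp px",proj(p,t))
for l in("lever_tip","gauge_foot","jar_rim"):
  r=[]
  for c in("wrist","side","scene"):
    for d in landmark_of(c,l)[:1]:
      print(l,c,d["at"],d["conf"])
E
```

```text
[0.5771 0.1747 0.1943] [ 0.3  0.2 -0.3] 0.0015444088957176209 25.45
tcp px (np.float64(249.62902382778088), np.float64(281.48174781645395))
lever_tip wrist [224.0, 281.4] 0.97
lever_tip side [203.6, 276.9] 0.42
lever_tip scene [189.3, 311.1] 0.63
gauge_foot side [216.3, 262.6] 0.78
gauge_foot scene [186.6, 304.9] 0.78
jar_rim wrist [296.7, 490.0] 0.67
jar_rim side [217.7, 263.0] 0.66
jar_rim scene [182.0, 220.0] 0.65
```

View pics/l17w.png

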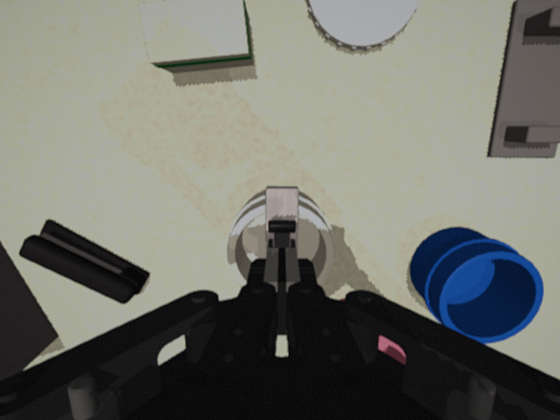

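View pics/l17.png

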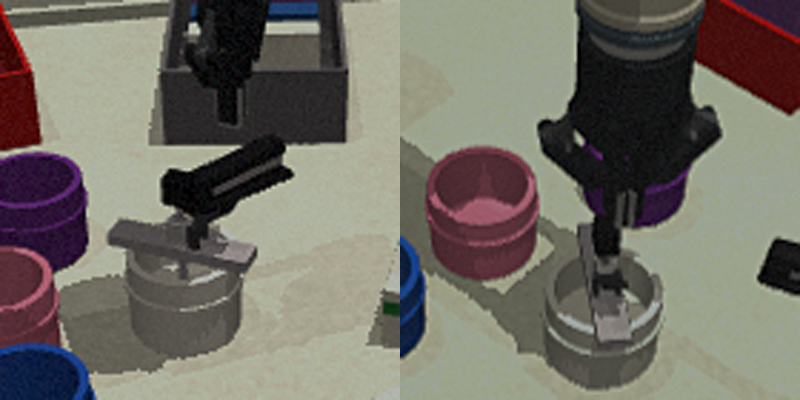

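Emit:
step_arm([
  [0, [0, 0, 1], 0],
  [0, [0, 0, 2.5], 0],
  [0, [0, 0, 4], 0],
  [0, [0, 0, 4.8], 0],
  [0, [0, 0, 5.2], 0],
  [0, [0, 0, 5.6], 0],
  [0, [0, 0, 6], 0],
  [0, [0, 0, 6.4], 0],
  [0, [0, 0, 6.4], 0],
])

```text
time: 26.8
tool_pos: [0.5775, 0.1742, 0.1297]
tool_rot: [[-0.474, -0.881, -0.0], [-0.881, 0.474, -0.0], [0.0, 0.0, -1.0]]
contact_force: [0.2, -0.1, 0.0]
opening: -0.002
```

Emit:
step_arm([
  [0, [0, 0, 0.2], 0],
  [0, [0, 0, 0.4], 0],
  [0, [0, 0, 0.6], 0],
  [0, [0, 0, 0.6], 0],
])

```text
time: 27.2
tool_pos: [0.5775, 0.1742, 0.1238]
tool_rot: [[-0.474, -0.881, -0.001], [-0.881, 0.474, -0.0], [0.0, 0.0, -1.0]]
contact_force: [-0.2, 0.1, -0.5]
opening: 0.002
```

```bash
python3 look.py l18
```

```text
[0.5776 0.1742 0.1242] [0.1 0.1 0.3] -0.0016683490269827023 27.35
```

View pics/l18.png

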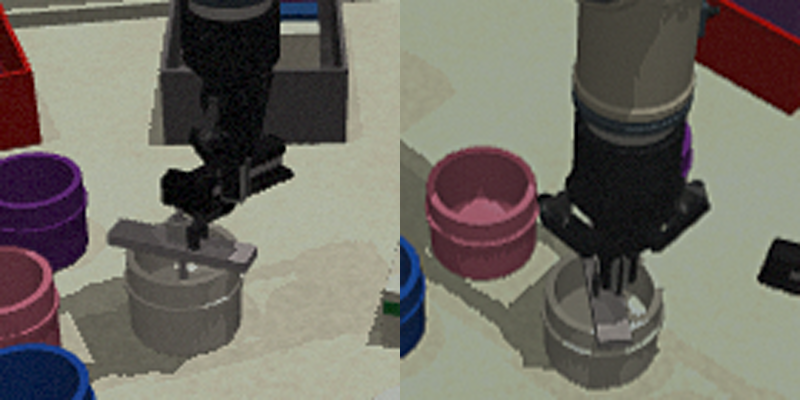

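Emit:
step_arm([
  [0, [0, 0, 0.2], 0],
  [0, [0, 0, 0.4], 0],
  [0, [0, 0, 0.6], 0],
  [0, [0, 0, 0.6], 0],
])

```text
time: 27.75
tool_pos: [0.5785, 0.1739, 0.1191]
tool_rot: [[-0.474, -0.88, 0.003], [-0.88, 0.474, -0.0], [-0.001, -0.002, -1.0]]
contact_force: [1.0, -0.1, 3.2]
opening: -0.003
```

Emit:
step_arm([
  [0, [0, 0, 0.2], 0],
  [0, [0, 0, 0.4], 0],
  [0, [0, 0, 0.4], 0],
])

```text
time: 28.05
tool_pos: [0.5777, 0.1742, 0.1142]
tool_rot: [[-0.474, -0.881, 0.0], [-0.881, 0.474, 0.0], [-0.0, -0.0, -1.0]]
contact_force: [1.9, -1.6, 3.6]
opening: -0.001
```

```bash
python3 look.py l19
```

```text
[0.5775 0.1743 0.1141] [ 1.9 -1.3  3.6] 0.0005009236669635873 28.2
```

View pics/l19.png

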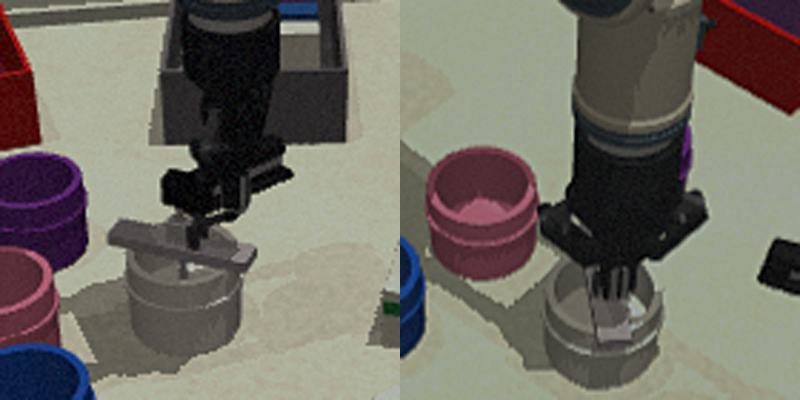

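View pics/l19w.png

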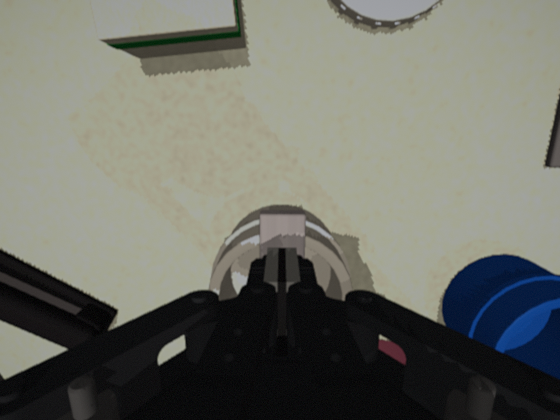

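Emit:
step_arm([
  [0, [0, 0, 0.2], 0],
  [0, [0, 0, 0.4], 0],
  [0, [0, 0, 0.4], 0],
])

```text
time: 28.5
tool_pos: [0.5772, 0.1743, 0.1094]
tool_rot: [[-0.474, -0.881, -0.001], [-0.881, 0.474, -0.0], [0.001, 0.001, -1.0]]
contact_force: [0.9, 0.2, 2.3]
opening: -0.001
```

Emit:
step_arm([
  [0, [0, 0, 0.2], 0],
  [0, [0, 0, 0.4], 0],
  [0, [0, 0, 0.4], 0],
])

```text
time: 28.8
tool_pos: [0.5772, 0.1743, 0.1055]
tool_rot: [[-0.474, -0.881, -0.001], [-0.881, 0.474, -0.0], [0.001, 0.001, -1.0]]
contact_force: [0.2, -0.6, 0.9]
opening: -0.002
```

Emit:
step_arm([
  [0, [0, 0, 0.1], 0],
  [0, [0, 0, 0.2], 0],
  [0, [0, 0, 0.2], 0],
])

```text
time: 29.1
tool_pos: [0.5775, 0.1742, 0.1039]
tool_rot: [[-0.474, -0.881, -0.0], [-0.881, 0.474, -0.0], [0.0, 0.0, -1.0]]
contact_force: [0.0, -0.4, 0.3]
opening: -0.0
```

```bash
python3 look.py l20
```

```text
[0.5774 0.1743 0.104 ] [ 1.3 -0.1  1. ] -0.001888168667527773 29.25
```

View pics/l20.png

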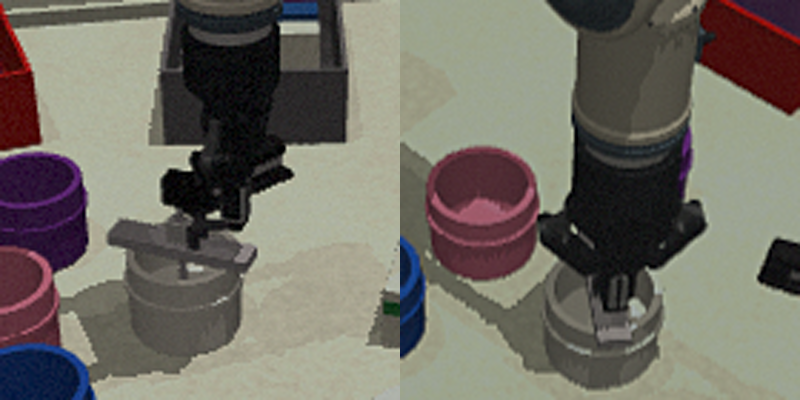

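Emit:
step_arm([
  [0, [0, 0, 0.1], 0],
  [0, [0, 0, 0.2], 0],
  [0, [0, 0, 0.2], 0],
])

```text
time: 29.55
tool_pos: [0.5776, 0.1742, 0.1021]
tool_rot: [[-0.474, -0.881, -0.0], [-0.881, 0.474, 0.0], [-0.0, 0.0, -1.0]]
contact_force: [1.8, -0.7, 1.4]
opening: 0.003
```

Emit:
step_arm([
  [0, [0, 0, 0.1], 0],
  [0, [0, 0, 0.2], 0],
  [0, [0, 0, 0.2], 0],
])

```text
time: 29.85
tool_pos: [0.5775, 0.1743, 0.1]
tool_rot: [[-0.474, -0.881, -0.0], [-0.881, 0.474, 0.0], [0.0, 0.0, -1.0]]
contact_force: [1.4, -1.0, 1.2]
opening: -0.001
```

Emit:
step_arm([
  [0, [0, 0, 0.1], 0],
  [0, [0, 0, 0.2], 0],
  [0, [0, 0, 0.2], 0],
])

```text
time: 30.15
tool_pos: [0.5774, 0.1743, 0.0979]
tool_rot: [[-0.474, -0.881, -0.001], [-0.881, 0.474, 0.0], [0.0, 0.001, -1.0]]
contact_force: [0.6, 0.6, 0.5]
opening: -0.004
```

```bash
python3 look.py l21
python3 - <<'E'
import cv2
a=cv2.imread('pics/l21.png');
w=cv2.imread('pics/l21w.png')[180:340,180:380]
cv2.imwrite('pics/l21c.png',cv2.resize(w,(800,600)))
E
```

```text
[0.5774 0.1743 0.0979] [0.5 0.7 1.2] -0.0030145920131967735 30.3
```

View pics/l21.png

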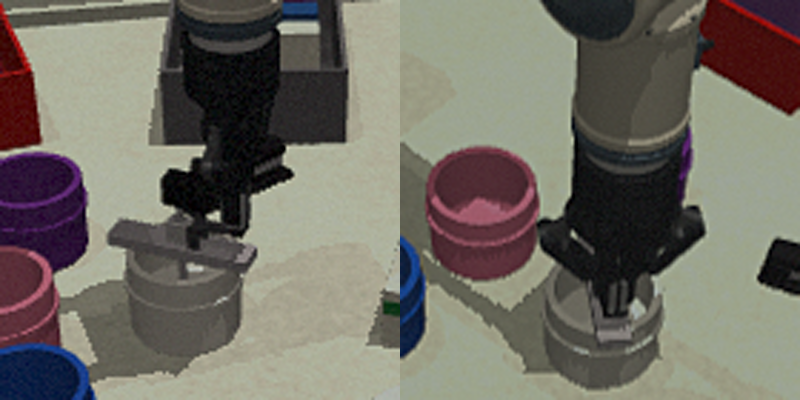

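View pics/l21c.png

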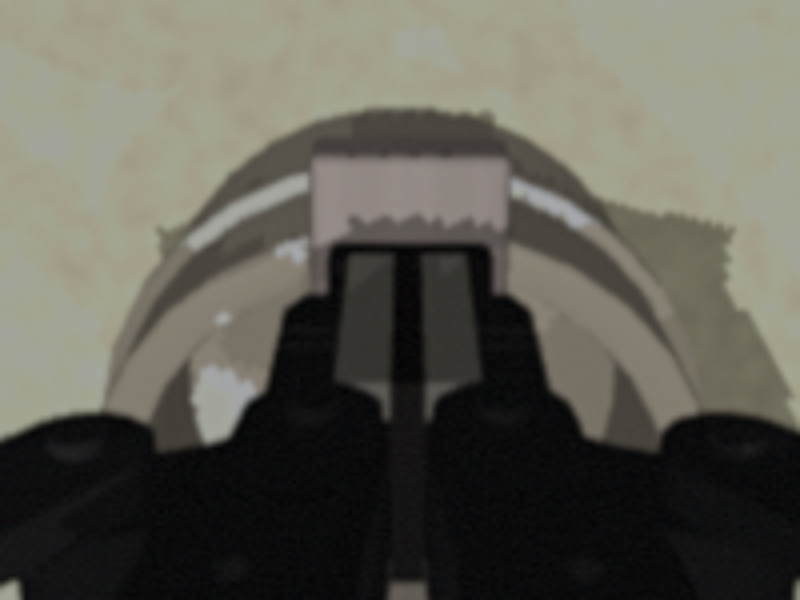

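Emit:
step_arm([
  [0, [0, 0, 0.1], 0],
  [0, [0, 0, 0.2], 0],
  [0, [0, 0, 0.2], 0],
])

```text
time: 30.6
tool_pos: [0.5776, 0.1742, 0.096]
tool_rot: [[-0.474, -0.881, -0.0], [-0.881, 0.474, -0.0], [0.0, 0.0, -1.0]]
contact_force: [0.4, 0.2, 0.9]
opening: 0.0
```

Emit:
step_arm([
  [0, [0, 0, 0.1], 0],
  [0, [0, 0, 0.1], 0],
])

```text
time: 30.8
tool_pos: [0.5776, 0.1742, 0.0951]
tool_rot: [[-0.474, -0.881, 0.0], [-0.881, 0.474, -0.0], [0.0, -0.0, -1.0]]
contact_force: [1.8, -0.2, 1.2]
opening: 0.002
```

Emit:
step_arm([
  [0, [0, 0, 0.1], 0],
  [0, [0, 0, 0.1], 0],
])

```text
time: 31.0
tool_pos: [0.5776, 0.1742, 0.0941]
tool_rot: [[-0.474, -0.881, -0.0], [-0.881, 0.474, -0.0], [0.0, -0.0, -1.0]]
contact_force: [1.7, -0.7, 1.9]
opening: 0.001
```

Emit:
step_arm([
  [0, [0, 0, 0.1], 0],
  [0, [0, 0, 0.1], 0],
])

```text
time: 31.2
tool_pos: [0.5776, 0.1742, 0.0931]
tool_rot: [[-0.474, -0.881, -0.0], [-0.881, 0.474, -0.0], [0.0, 0.0, -1.0]]
contact_force: [0.3, -0.2, 0.7]
opening: -0.001
```

Emit:
step_arm([
  [0, [0, 0, 0.1], 0],
  [0, [0, 0, 0.1], 0],
])

```text
time: 31.4
tool_pos: [0.5777, 0.1742, 0.0924]
tool_rot: [[-0.474, -0.881, 0.0], [-0.881, 0.474, 0.0], [-0.0, -0.0, -1.0]]
contact_force: [0.7, -0.5, 3.2]
opening: -0.001
```

```bash
python3 look.py l22
```

```text
[0.5777 0.1742 0.0924] [ 1.  -1.9  3.9] -3.389379678420921e-05 31.55
```

View pics/l22.png

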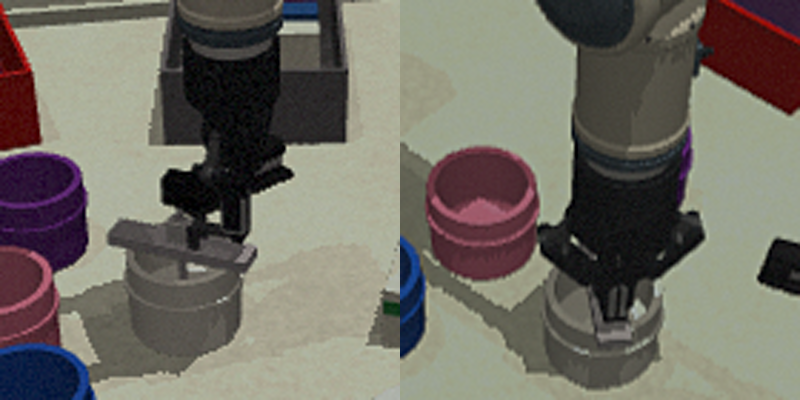

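Emit:
step_arm([
  [0, [0, 0, 0.1], 0],
  [0, [0, 0, 0.1], 0],
])

```text
time: 31.75
tool_pos: [0.5778, 0.1742, 0.0922]
tool_rot: [[-0.474, -0.881, 0.001], [-0.881, 0.474, 0.0], [-0.001, -0.001, -1.0]]
contact_force: [-0.8, -2.4, 7.4]
opening: -0.002
```

Emit:
step_arm([
  [0, [0, 0, 0.05], 0],
  [0, [0, 0, 0.1], 0],
  [0, [0, 0, 0.1], 0],
])

```text
time: 32.05
tool_pos: [0.578, 0.1743, 0.0921]
tool_rot: [[-0.474, -0.881, 0.002], [-0.881, 0.474, 0.0], [-0.001, -0.001, -1.0]]
contact_force: [-1.2, -1.0, 10.2]
opening: 0.002
```

Firm stop. Lift off and inspect.

Emit:
step_arm([
  [0, [0, 0, -0.5], 0],
  [0, [0, 0, -2], 0],
  [0, [0, 0, -5], 0],
  [0, [0, 0, -9], 0],
  [0, [0, 4, -12], 0],
  [0, [0, 6, -14], 0],
  [0, [0, 6, -14], 0],
  [0, [0, 6, -14], 0],
])

```text
time: 32.85
tool_pos: [0.5249, 0.2028, 0.2307]
tool_rot: [[-0.473, -0.881, 0.001], [-0.881, 0.473, 0.0], [-0.001, -0.001, -1.0]]
contact_force: [-0.6, -0.3, 0.3]
opening: -0.001
```

```bash
python3 look.py l23
python3 - <<'E'
import cv2,numpy as np
from h import *
w=cv2.imread('pics/l23w.png')[110:270,200:360]
s=cv2.resize(read_camera("side")[185:265,225:305],(400,400),interpolation=2)
cv2.imwrite('pics/l23c.png',np.hstack([cv2.resize(w,(400,400),interpolation=2),s]))
for l in("lever_tip","gauge_foot","jar_rim","probe_knob"):
  for c in("wrist","side","scene"):
    for d in landmark_of(c,l)[:1]: print(l,c,np.round(d["at"],1),d["conf"])
E
```

```text
[0.5248 0.202  0.2281] [ 0.3 -0.7 -0.6] 0.004699730719915903 33.0
lever_tip wrist [120.  281.5] 0.61
lever_tip side [211.8 284. ] 0.57
lever_tip scene [197.7 309.3] 0.56
gauge_foot wrist [184.9 281.4] 0.85
gauge_foot side [217.8 263. ] 0.81
gauge_foot scene [188.5 306.2] 0.88
jar_rim wrist [227.  477.2] 0.75
jar_rim side [265.3 208.2] 0.92
jar_rim scene [138.5 320.1] 0.98
probe_knob wrist [197.6 284.7] 0.64
probe_knob side [197.  263.6] 0.76
probe_knob scene [174.3 308.5] 0.61
```

View pics/l23c.png

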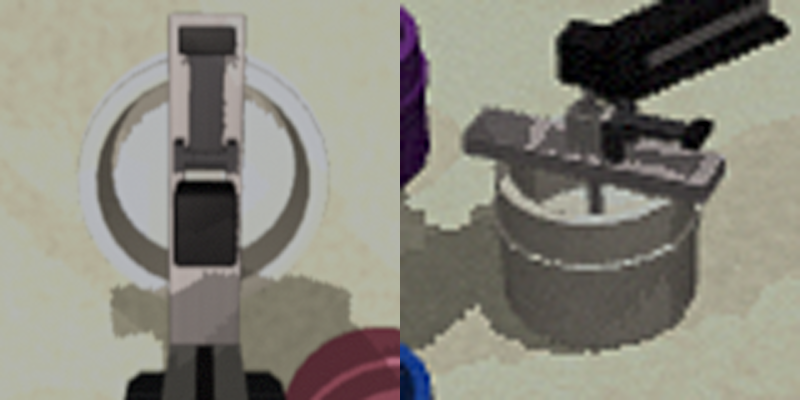

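View pics/l23.png

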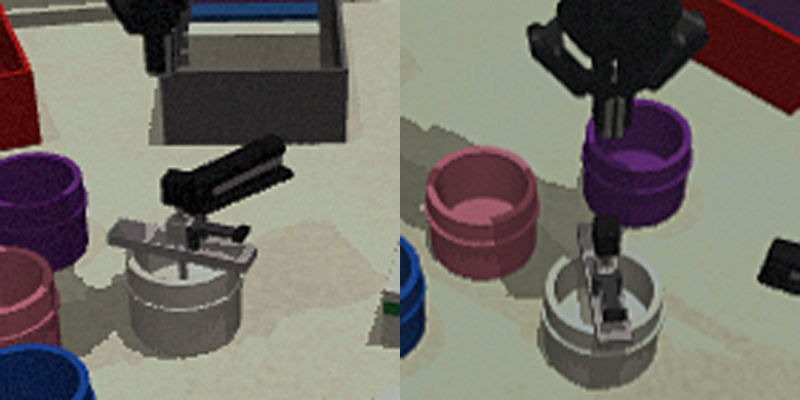

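Run:
```python
from h import *
S,D,W=P("scene"),P("side"),P("wrist")
c=tri([(D,(217.8,263)),(S,(188.5,306.2)),(W,(184.9,281.4))]);print("foot",c)
c=np.array([.532,.198,.08])
a=np.radians(-28.3);u=np.array([np.cos(a),np.sin(a)])
def pt(x,z): return np.append(c[:2]+u*x,c[2]+z)
for n,p in(("side",D),("scene",S),("wrist",W)):
    print(n,"foot",np.round(proj(p,pt(0,0)),1),"ends top",np.round(proj(p,pt(65,12)),1),np.round(proj(p,pt(-65,12)),1))
    for q in(0,.4,.5,.6,.7):
        b=.7-q;x=15.5+39.5*np.cos(b)-3*np.sin(b);z=30+39.5*np.sin(b)+3*np.cos(b)
        print(q,np.round(proj(p,pt(x/1000,z/1000)),1) if 0 else np.round(proj(p,np.append(c[:2]+u*x/1000,c[2]+z/1000)),1))
def pt(x,z): return np.append(c[:2]+u*x/1000,c[2]+z/1000)
for n,p in(("side",D),("scene",S),("wrist",W)):
    print(n,"ends top",np.round(proj(p,pt(65,12)),1),np.round(proj(p,pt(-65,12)),1),"pivot",np.round(proj(p,pt(15.5,30)),1))
    for q in(50,54,58,62): print(q,np.round(proj(p,pt(0,111-q)),1))
```

```text
foot [0.53119346 0.19996574 0.07968804]
side foot [217.3 263.1] ends top [ 174.8 -783.9] [ -500.6 -1709.2]
0 [200.9 278.9]
0.4 [206.2 282.4]
0.5 [207.6 282.9]
0.6 [209.  283.3]
0.7 [210.4 283.5]
scene foot [190.1 305.3] ends top [-192.7  207.9] [-625.8  170. ]
0 [188.1 309.4]
0.4 [194.8 309.7]
0.5 [196.3 309.7]
0.6 [197.7 309.7]
0.7 [198.9 309.6]
wrist foot [184.1 282.2] ends top [899.6 282.3] [4067.6  285.7]
0 [141.4 282.3]
0.4 [129.7 282.2]
0.5 [128.  282.2]
0.6 [126.9 282.2]
0.7 [126.2 282.2]
side ends top [218.3 287.6] [208.5 238.9] pivot [208.4 268.4]
50 [196.5 261.9]
54 [197.9 261.9]
58 [199.3 262. ]
62 [200.7 262.1]
scene ends top [208.1 309.8] [167.1 301.5] pivot [186.8 306.9]
50 [172.9 306.5]
54 [174.  306.4]
58 [175.2 306.3]
62 [176.4 306.2]
wrist ends top [114.5 282.1] [250.7 282.2] pivot [172.7 282.2]
50 [197.7 282.3]
54 [196.6 282.3]
58 [195.6 282.3]
62 [194.6 282.3]
```

Emit:
step_arm([
  [0, [0, -3, 0], 0],
  [0, [0, -5.5, 3], 0],
  [0, [0, -5.5, 7], 0],
  [0, [0, -5.5, 10], 0],
  [0, [0, -5.5, 12], 0],
  [0, [0, -5.5, 12.8], 0],
  [0, [0, -5.5, 13.2], 0],
  [0, [0, -5.5, 13.4], 0],
  [0, [0, -5.5, 13.6], 0],
  [0, [0, -5.5, 13.7], 0],
  [0, [0, -5.5, 13.7], 0],
])

```text
time: 34.75
tool_pos: [0.5735, 0.1767, 0.0939]
tool_rot: [[-0.474, -0.881, 0.001], [-0.881, 0.474, 0.0], [-0.001, -0.001, -1.0]]
contact_force: [1.0, -0.3, 0.4]
opening: 0.003
```

Emit:
step_arm([
  [0, [0, 0, 0.1], 0],
  [0, [0, 0, 0.2], 0],
  [0, [0, 0, 0.2], 0],
])

```text
time: 35.05
tool_pos: [0.5736, 0.1767, 0.0923]
tool_rot: [[-0.474, -0.881, 0.001], [-0.881, 0.474, 0.0], [-0.001, -0.001, -1.0]]
contact_force: [-1.7, -0.2, 5.3]
opening: 0.003
```

Emit:
step_arm([
  [0, [0, 0, -0.5], 0],
  [0, [0, 0, -2], 0],
  [0, [0, 0, -5], 0],
  [0, [0, 0, -9], 0],
  [0, [0, 0, -13], 0],
  [0, [0, 5, -16], 0],
  [0, [0, 8, -16], 0],
  [0, [0, 8, -16], 0],
  [0, [0, 8, -16], 0],
])

```text
time: 35.95
tool_pos: [0.5026, 0.2149, 0.2527]
tool_rot: [[-0.473, -0.881, 0.002], [-0.881, 0.473, 0.0], [-0.001, -0.002, -1.0]]
contact_force: [-0.1, 0.5, -0.7]
opening: -0.005
```

```bash
python3 look.py l24
python3 - <<'E'
import cv2,numpy as np
from h import *
w=read_camera("wrist")[60:220,200:360]
s=cv2.resize(read_camera("side")[185:265,225:305],(400,400),interpolation=2)
cv2.imwrite('pics/l24c.png',np.hstack([cv2.resize(w,(400,400),interpolation=2),s]))
E
```

```text
[0.5032 0.214  0.2505] [-0.1  0.  -0.5] -0.0017959366306971743 36.1
```

View pics/l24c.png

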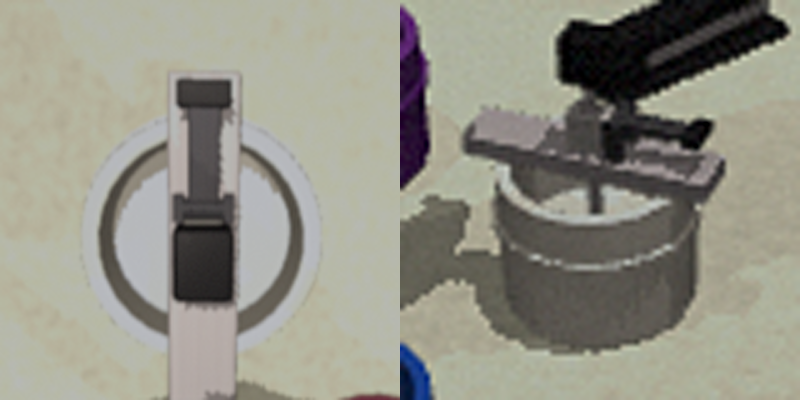

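```bash
python3 -c "
from plant import *
print(job_done())"
```

```text
the job is handed in; nothing more can be done
None
```

I handed the job in at about 36 s. The gauge stands across the white jar's mouth, with the rod pushed down onto the floor and the lever pressed flat. `job_done()` reports no verdict, so everything below comes from the pictures and the force readings.

**What I did**
- My first grasp closed on nothing, because the rod started partly lowered and the knob sat lower than I assumed. The second grasp, about 30 mm lower, held.
- I set the bridge on the rim and let go so that it would settle with the rod clear of the floor. I judged the rod clear because it later travelled about 34 mm before meeting the floor.
- I then pushed the knob down with shut fingers. The force rose from about 2 N to a firm 7.7 N.
- I pressed the lever down to a firm stop at 10 N. A second press nearer the pivot stopped at the same height.

**What the last checks showed**
- **Position:** the bridge looked level and centred within a few mm of the mouth. The networks put the gauge's underside at (0.531, 0.200, 0.080) m, and I had the rim's centre at (0.532, 0.198, 0.079) m.
- **Lever:** its position in the side and scene views matched 0.6 to 0.7 rad.
- **Rod:** it showed inside the jar, lowered roughly 50 to 54 mm going by the pictures.
- **Other things:** the robot touched nothing, and the lid, bottle, carton and stapler were never contacted. I did not measure their positions again.

**What disagreed or stayed unchecked**
- The reported tool heights at contact were about 15 to 20 mm lower than the given dimensions imply. I never explained this and went by force for every contact, so I can give no exact depth reading.
- The tip's force on the floor after I let go could not be measured directly.

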